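Set up for gel casting

TASK

Get ready to cast gels: lay every tube of gel mix from the green rack on its side on the roller mixer, each in a groove of its own between two rollers and wholly on them, and only when all of them lie there turn the mixer's knob clockwise as far as it goes. Stand every gel cassette upright on its edge in the blue casting stand, each in a slot of its own, fully down, in the middle of the slot and with the orange comb at the top. Leave the other things on the bench where they are.

Things in the scene. Friction and masses are not known exactly. Their poses are not given: they have to be found in the camera images.
- cassette1: gel cassette (3 or 4 are there): light grey plate with blue window, 80 (x) x 70 (y) x 10 mm (z), 70 g, lying flat at the start, orange comb end roughly towards the middle line of the bench (y = 0). Origin: middle of the face that lies down at the start; x points to the comb end, z through the thickness. The comb sticks out 11 mm past the +x edge (52 wide, 4 thick). Stood in a slot, x points up
- cassette2: gel cassette (3 or 4 are there): light grey plate with blue window, 80 (x) x 70 (y) x 10 mm (z), 70 g, lying flat at the start, orange comb end roughly towards the middle line of the bench (y = 0). Origin: middle of the face that lies down at the start; x points to the comb end, z through the thickness. The comb sticks out 11 mm past the +x edge (52 wide, 4 thick). Stood in a slot, x points up
- cassette3: gel cassette (3 or 4 are there): light grey plate with blue window, 80 (x) x 70 (y) x 10 mm (z), 70 g, lying flat at the start, orange comb end roughly towards the middle line of the bench (y = 0). Origin: middle of the face that lies down at the start; x points to the comb end, z through the thickness. The comb sticks out 11 mm past the +x edge (52 wide, 4 thick). Stood in a slot, x points up
- cassette4: gel cassette (3 or 4 are there): light grey plate with blue window, 80 (x) x 70 (y) x 10 mm (z), 70 g, lying flat at the start, orange comb end roughly towards the middle line of the bench (y = 0). Origin: middle of the face that lies down at the start; x points to the comb end, z through the thickness. The comb sticks out 11 mm past the +x edge (52 wide, 4 thick). Stood in a slot, x points up
- tube1: capped 50 ml tube (2 or 3 are there), upright in the rack at the start: white body 29 mm across with a paper label, blue cap 34 mm across and 13 mm long, 116 mm long in all, 65 g. Origin: middle of its foot (the flat end without the cap); z points along its axis to the cap. Lying on the rollers its axis is about 105 mm above the bench
- tube2: capped 50 ml tube (2 or 3 are there), upright in the rack at the start: white body 29 mm across with a paper label, blue cap 34 mm across and 13 mm long, 116 mm long in all, 65 g. Origin: middle of its foot (the flat end without the cap); z points along its axis to the cap. Lying on the rollers its axis is about 105 mm above the bench
- tube3: capped 50 ml tube (2 or 3 are there), upright in the rack at the start: white body 29 mm across with a paper label, blue cap 34 mm across and 13 mm long, 116 mm long in all, 65 g. Origin: middle of its foot (the flat end without the cap); z points along its axis to the cap. Lying on the rollers its axis is about 105 mm above the bench
- mixer: white roller mixer, fixed, 236 mm wide, on one side of the bench. Six grey rollers along x: 222 mm long (x -111 to 111), 32 mm thick, axes 80 mm up at y = -95, -57, -19, 19, 57, 95; so five grooves, at y = -76, -38, 0, 38, 76. They do not turn by themselves. Origin: on the bench under the middle of the rollers. End wall at -x 100 mm high, housing at +x (x 115 to 185, y -118 to 118) 108 mm high
- mixer_knob_grip (a point): middle of the bar of the mixer's black knob, on its upright axis, 145 mm above the bench, on top of the mixer's housing (mixer x = 150). The bar is 38 x 14 mm and 32 mm high (25 mm of it below this point, 7 above); at joint value 0 it lies along the mixer's x; the point turns with it
- mixer_knob (a joint): turn of the mixer's knob, rad: 0 off, grows clockwise seen from above, stop at 1.3 (full on). Stiff: stays where it is left, 0.05 N m
- stand: blue casting stand, fixed, on the other side than the mixer, 152 (x) x 104 (y) mm. Four slots across y at x = -51, -17, 17, 51: floor 10 mm up, 18 mm wide, between fins 36 mm high (tops 46 mm up), 96 mm long and 4 mm thick. Origin: on the bench under its middle. A cassette in a slot has its origin about 50 mm up
- rack: green tube rack, fixed, 43 (x) x 195 (y) x 42 mm: five square cells in a row along y, 38 mm apart, 33 mm wide, floor 5 mm up; tubes stand in the first, middle and last. Origin: on the bench under its middle
- marker: bystander: white marker pen with a blue cap, 133 mm long, 17 mm thick, lying; origin under its middle
- pipette: bystander: dark blue micropipette with a red band, 250 mm long, 32 mm high, lying; origin under its middle
- timer: bystander: flat white lab timer, 52 x 52 x 12 mm; origin under its middle
- tape: bystander: roll of yellow tape, 56 mm across, 19 mm high; origin under its middle
- microrack: bystander: green rack of microtubes, 75 x 200 x 45 mm (59 mm with its tubes); origin under its middle

How it is judged:
By the outcome, as a careful person would: the job done as asked, in the order asked, and still so for the second after the job is handed in, with the robot touching nothing.
Of tube1, tube2, tube3 only 2 to 3 are there at a start; the rules pass over those that are not, and their reading is None.
Of cassette1, cassette2, cassette3, cassette4 only 3 to 4 are there at a start; the rules pass over those that are not, and their reading is None.
At some moment in a run one of cassette1, cassette2, cassette3, cassette4 may be knocked a few centimetres aside while the robot is not near it.
It also fails if it takes over 210 s, if anything falls off the work surface, if the arm or the gripper's body presses on something with over 40 N, if the wrist force passes 120 N, or if a joint passes its speed limit or range.

ROBOT

A 6-joint arm with a two-finger parallel gripper is mounted at the origin on the work surface. World frame = base frame: x ahead of the robot, y to its left, z up, the work surface at z = 0. Lengths are in m, angles in rad, forces in N, time in s.
With the tool pointing down it reaches from about 0.25 to 0.85 m from the base axis. Payload 12.5 kg.
Tool frame: the origin (TCP) lies midway between the tips of the shut fingers; the grasp point (between the pads) lies 19 mm behind it; z points along the fingers, y is the line along which they close (so a half turn about z gives the same grasp; the last joint's range is limited). The gripper opens to 93 mm and grips with 3 to 60 N. Pads are 15 mm wide; open, the fingers measure 128 mm over their backs; the gripper's body (75 mm by 188 mm) begins 65 mm behind the grasp point.
Start: joints at [-1.389, 0.351, 1.652, -0, 1.139, -0.085], TCP at [0.145, -0.531, 0.194] pointing down, gripper open.
Joint ranges: [-2.75, 2.75], [-0.79, 2.1], [0.01, 2.65], [-1.57, 4.71], [0.07, 3.14], [-2.87, 2.87]. Speed limits (rad/s): [2.22, 2.22, 2.79, 3.14, 3.14, 3.14].

INTERFACE

Orientations are given as a unit quaternion [x, y, z, w].
In Python, from plant import manip gives the robot as it stands.
- The arm moves only by the tool servo_tool, never from a script. Its argument "moves" is a list of rows, each a list of 7 numbers: the closure, from 0 (fully open) to 1 (shut), then the shift along the tool's x, y, z normalised to -1 to 1, where 1 is 250 mm, then the turn, a rotation vector about the tool's x, y, z normalised to -1 to 1, where 1 is pi rad. A call has 1 to 12 rows; each row is the pose to reach, as a shift and turn from the pose commanded when the call began, along the tool's axes at that moment, turning the shorter way round; what a row does not reach only later rows make up. A row lasts 1/10 s, in which the tool goes at most 50 mm and 8.59 degrees, less where a joint would pass 70% of its speed; a pose out of reach is approached as far as the arm can. A call with a number of a shift or a turn outside -1 to 1 is refused whole. A call with a gripper value outside its range is refused whole. The fingers move at their own pace and stop on an object; the grip force is fixed at half the most. Time passes only in rows, so rows that repeat a pose let the fingers close. It gives the time, the measured TCP pose, the force, the opening and the grip force at its end, in the units of the state.
- manip.sense(): the state, without advancing time (a new reading comes with each control period).
- manip.read_camera(name): name is "scene" or "top" or "wrist"; returns a dict with "img" (420x560x3 uint8, blue, green, red), "mtx" (3x3 intrinsics, pixels), "distortion" ([k1, k2, p1, p2, k3] as OpenCV has them; the pictures are not rectified), "xyz" and "attitude" of the camera in the world. Camera axes: x right, y down, z forward; pixel columns grow to the right and rows downward; lengths in m; the calibration is good to about 2 mm. A picture is of the moment at which its call begins. There is no depth.
- manip.close_job(): hands the job in; it is judged then, once.
The state is a dict: "time_s": time; "q": joint angles; "qvel": joint speeds; "tau": joint torques, N m; "ee_pos": TCP position; "tool_rot": TCP orientation; "wrist_force": force on the tool from outside, world axes, zero at the start; "ft_torque": the same for the moment, N m; "opening": finger opening in m; "finger_force": force on a finger pad.
Only numpy, scipy, OpenCV 4.12 (cv2) and the standard library are available. Lean on these libraries where they do the work, as an engineer would, in place of code of your own. Each camera call takes 0.05 s, during which the arm holds its last target. There are 200 camera calls.

## Working session

There is one attempt and no reset: what is moved stays moved. The work goes in short steps, Python scripts to look and compute and a tool call to move; the robot and the scene stay as the last step left them, time stands still between calls to the robot, and variables do not carry over. Pictures are saved under pics/ and viewed, at most 14 in all, crops included, and the job is handed in when it is done.

Besides the shell and the picture viewer there is one more tool, called after ">>>" by a JSON object that holds its "name" and its "arguments", one argument or row to a line. servo_tool: Moves the arm, as the interface text tells. Its arguments: {"type":"object","properties":{"moves":{"type":"array","items":{"type":"array","items":{"type":"number"}}}},"required":["moves"]}

```bash
ls; mkdir -p pics; python3 - <<'E'
from plant import manip
import cv2,numpy as np
s=manip.sense(); print(s)
for n in("scene","top"):
    c=manip.read_camera(n); cv2.imwrite(f"pics/{n}0.png",c["img"]); np.savez(f"{n}0.npz",**c)
    print(n,c["mtx"],c["distortion"],c["xyz"],c["attitude"])
E
```

```text
pics
{'time_s': 0.0, 'q': array([-1.38858644e+00,  3.51221325e-01,  1.65241693e+00, -1.05231050e-05,
        1.13911034e+00, -8.45899365e-02]), 'qvel': array([-0.00074505, -0.00013392,  0.00043676,  0.00169541,  0.0002043 ,
       -0.00016433]), 'tau': array([-1.92524654e-03, -4.97326255e+01, -2.85256559e+01,  6.98930444e-02,
        2.57499015e-02, -1.20909240e-04]), 'ee_pos': array([ 0.14496454, -0.53016489,  0.19301234]), 'tool_rot': array([ 9.91114960e-01,  1.33006772e-01, -3.29716672e-05, -5.77053939e-04]), 'wrist_force': array([ 0.18456439, -0.74677408,  0.08758346]), 'ft_torque': array([ 0.06211796,  0.00942134, -0.04010079]), 'finger_force': 0.0, 'opening': 0.09272791439535297}
scene [[474.75679865   0.         274.12351435]
 [  0.         474.75679865 205.83547013]
 [  0.           0.           1.        ]] [0.0237249 0.        0.        0.        0.       ] [ 1.20337332 -0.94171727  1.01645358] [ 0.86499407  0.25080841 -0.1172579  -0.41848654]
top [[446.73354724   0.         281.17722818]
 [  0.         446.73354724 206.73583541]
 [  0.           0.           1.        ]] [-0.01677811  0.          0.          0.          0.        ] [4.54760643e-01 1.27861365e-03 1.83152638e+00] [-0.70419453  0.7087757  -0.02630763  0.03248047]
```

View pics/top0.png

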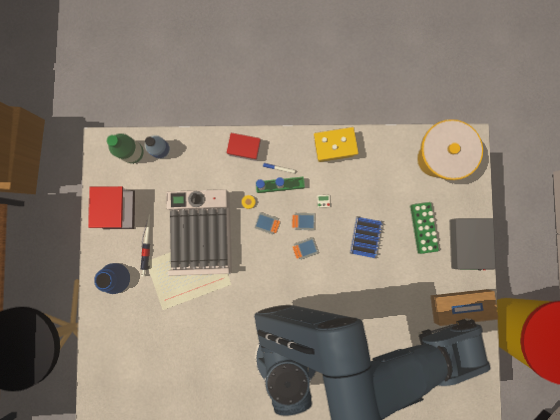

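View pics/scene0.png

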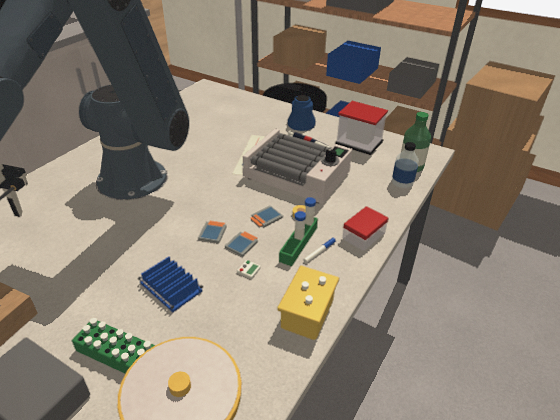

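The top view shows the mixer at about (198,232), the rack at (281,185) with two tubes, three cassettes at (267,222), (304,221) and (306,247), and the stand at (367,237). The tape is at (248,202), the timer at (323,200) and the marker at (280,168). The scene view agrees with this. Next I move the wrist camera over the middle of the bench.

>>> {"name": "servo_tool", "arguments": {
  "moves": [
    [0,0.8,-0.67,-0.8,0,0,0],
    [0,0.8,-0.67,-0.8,0,0,0],
    [0,0.8,-0.67,-0.8,0,0,0],
    [0,0.8,-0.67,-0.8,0,0,0],
    [0,0.8,-0.67,-0.8,0,0,0],
    [0,0.8,-0.67,-0.8,0,0,0],
    [0,0.8,-0.67,-0.8,0,0,0],
    [0,0.8,-0.67,-0.8,0,0,0],
    [0,0.8,-0.67,-0.8,0,0,0],
    [0,0.8,-0.67,-0.8,0,0,0]
  ]
}}

```text
time_s: 1.1
ee_pos: [0.2931, -0.3166, 0.3923]
tool_rot: [0.991, 0.133, -0.001, -0.001]
wrist_force: [-0.2, -0.0, -0.1]
opening: 0.0931
finger_force: 0.0
```

>>> {"name": "servo_tool", "arguments": {
  "moves": [
    [0,0.8,-0.67,0,0,0,0],
    [0,0.8,-0.67,0,0,0,0],
    [0,0.8,-0.67,0,0,0,0],
    [0,0.8,-0.67,0,0,0,0],
    [0,0.8,-0.67,0,0,0,0],
    [0,0.8,-0.67,0,0,0,0],
    [0,0.8,-0.67,0,0,0,0],
    [0,0.8,-0.67,0,0,0,0],
    [0,0.8,-0.67,0,0,0,0],
    [0,0.8,-0.67,0,0,0,0]
  ]
}}

```text
time_s: 2.1
ee_pos: [0.442, -0.1031, 0.3935]
tool_rot: [0.991, 0.132, -0.0, 0.0]
wrist_force: [0.4, 1.0, -0.6]
opening: 0.0926
finger_force: 0.0
```

```bash
cat > h.py <<'E'
import numpy as np, cv2
from scipy.spatial.transform import Rotation as R
from plant import manip
np.set_printoptions(precision=4,suppress=True)
def cam(n,save=None):
    c=manip.read_camera(n)
    if save: cv2.imwrite(f"pics/{save}.png",c["img"])
    return c
def onplane(c,uv,z):
    uv=np.asarray(uv,float).reshape(-1,1,2)
    n=cv2.undistortPoints(uv,c["mtx"],np.asarray(c["distortion"]))[:,0]
    d=R.from_quat(c["attitude"]).apply(np.c_[n,np.ones(len(n))]); o=np.asarray(c["xyz"])
    return o+d*((z-o[2])/d[:,2])[:,None]
def project(c,P):
    P=R.from_quat(c["attitude"]).inv().apply(np.asarray(P,float).reshape(-1,3)-c["xyz"])
    return cv2.projectPoints(P,np.zeros(3),np.zeros(3),c["mtx"],np.asarray(c["distortion"]))[0][:,0]
def toolR(h,tilt,flip=1):
    """tool z leans by tilt (deg) from down towards yaw h (deg); closing axis level; flip=-1: rolled half a turn"""
    h,t=np.radians([h,tilt]); hd=np.array([np.cos(h),np.sin(h),0])
    z=np.sin(t)*hd-np.cos(t)*np.array([0,0,1.]); y=flip*np.array([-np.sin(h),np.cos(h),0])
    return R.from_matrix(np.c_[np.cross(y,z),y,z])
def state():
    s=manip.sense(); return s,np.array(s["ee_pos"]),R.from_quat(s["tool_rot"])
def delta(p,Rt,p0=None,R0=None):
    """normalised shift and turn to reach p,Rt"""
    if p0 is None: _,p0,R0=state()
    return np.r_[R0.inv().apply(np.asarray(p)-p0)/.25,(R0.inv()*Rt).as_rotvec()/np.pi].round(3)
E
python3 - <<'E'
from h import *
s,p,r=state(); print(s['time_s'],s['q'],p,r.as_matrix())
c=cam("wrist","w1"); np.savez("w1.npz",**c); print(c['xyz'],R.from_quat(c['attitude']).as_matrix(),c['mtx'][0,0])
E
```

```text
2.1 [-0.3317  0.03    1.5611 -0.0001  1.5504  0.9744] [ 0.442  -0.1031  0.3935] [[ 0.9652  0.2616 -0.    ]
 [ 0.2616 -0.9652 -0.0001]
 [-0.0001  0.0001 -1.    ]]
[ 0.5215 -0.0808  0.5845] [[ 0.2627 -0.9222 -0.2837]
 [-0.9649 -0.2509 -0.0776]
 [ 0.0004  0.2942 -0.9558]] 372.37560116454046
```

View pics/w1.png

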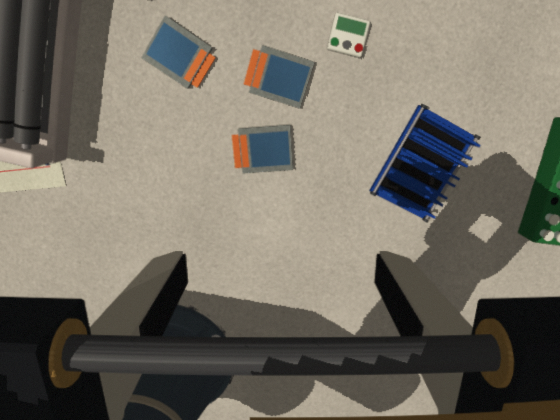

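The wrist view shows cassettes at (178,52), (280,76) and (264,149), each with its orange comb end visible. The stand is at (425,160), the timer at (349,35), and the mixer edge is at the left. I crop at higher zoom for segmentation.

```bash
python3 - <<'E'
from h import *
im=cv2.imread("pics/w1.png")
a=cv2.resize(im[10:180,135:325],None,fx=4,fy=4,interpolation=cv2.INTER_CUBIC)[:600]
cv2.imwrite("pics/w1crop.png",a[:,:800])
hsv=cv2.cvtColor(im,cv2.COLOR_BGR2HSV)
print(im[40,110],im[30,230],im[52,178],im[149,264+7],im[149,240],im[100,300],im[129,270],im[145,400])
d=dict(np.load("w1.npz"))
blue=cv2.inRange(hsv,(95,80,40),(115,255,255)); org=cv2.inRange(hsv,(5,140,100),(20,255,255))
for nm,m in(("blue",blue),("org",org)):
    for k in cv2.findContours(m,cv2.RETR_EXTERNAL,cv2.CHAIN_APPROX_NONE)[0]:
        if cv2.contourArea(k)<100: continue
        r=cv2.minAreaRect(k); b=onplane(d,cv2.boxPoints(r),.01)
        print(nm,np.round(r[0]),cv2.contourArea(k),b.mean(0)[:2],np.linalg.norm(b[1]-b[0]),np.linalg.norm(b[2]-b[1]),np.degrees(np.arctan2(*(b[1]-b[0])[[1,0]])))
E
```

```text
[149 166 176] [139 157 167] [112  91  62] [101  81  55] [ 76 103 143] [103 109 104] [106 116 115] [121 122 127]
blue [269. 149.] 1169.0 [ 0.4378 -0.0855] 0.05792830422123611 0.0503183238418946 -70.7843881122577
blue [429. 167.] 3432.5 [ 0.4755 -0.3361] 0.15083736286517616 0.10965429228113967 -11.024736015418018
blue [395. 148.] 261.5 [ 0.4891 -0.2732] 0.14880330370182218 0.005866980202473641 -11.07798044971397
blue [285.  78.] 1370.0 [ 0.5451 -0.0808] 0.050916640752177014 0.05840544622605117 -3.749986895512739
blue [172.  49.] 1401.0 [0.5416 0.0881] 0.051021080892779395 0.0605599412881102 -23.62369950144403
org [240. 151.] 409.0 [ 0.4233 -0.0427] 0.021797972951666536 0.05035304174698052 -69.82545714558412
org [203.  70.] 246.5 [0.5247 0.0385] 0.05143809419950383 0.011685312367670796 -19.31012295157902
org [255.  68.] 410.0 [ 0.5466 -0.0356] 0.05027650551559054 0.021729399328576572 -2.5354391662460216
org [195.  65.] 200.5 [0.5286 0.0512] 0.04932718978312117 0.00975392801378414 -19.201848621219643
```

View pics/w1crop.png

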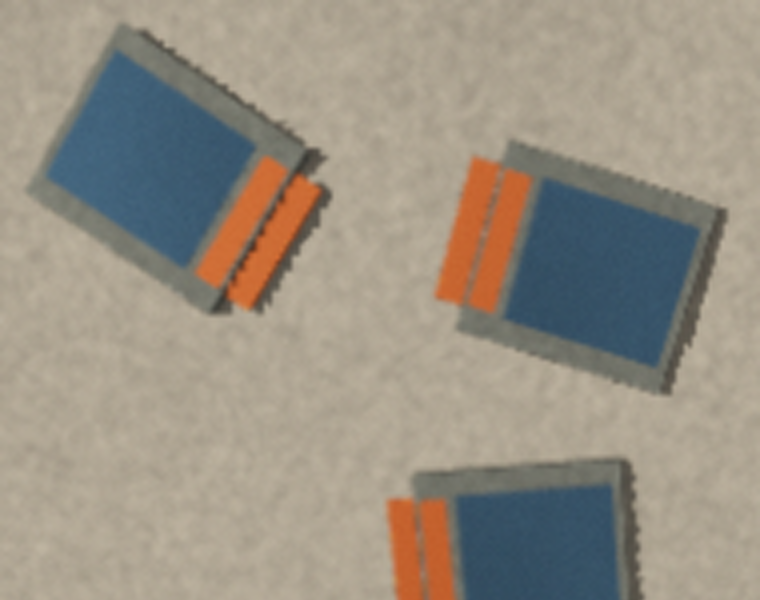

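>>> {"name": "servo_tool", "arguments": {
  "moves": [
    [0,0.265,-0.977,-0.2,0,0,0.084],
    [0,0.265,-0.977,-0.2,0,0,0.084],
    [0,0.265,-0.977,-0.2,0,0,0.084],
    [0,0.265,-0.977,-0.2,0,0,0.084],
    [0,0.265,-0.977,-0.2,0,0,0.084],
    [0,0.265,-0.977,-0.2,0,0,0.084],
    [0,0.265,-0.977,-0.2,0,0,0.084],
    [0,0.265,-0.977,-0.2,0,0,0.084]
  ]
}}

```text
time_s: 2.95
ee_pos: [0.4421, 0.1505, 0.4433]
tool_rot: [1.0, 0.002, -0.0, 0.0]
wrist_force: [0.2, 0.2, 0.7]
opening: 0.0928
finger_force: 0.0
```

```bash
python3 - <<'E'
from h import *
s,p,r=state(); print(s['time_s'],s['q'],p,r.as_quat())
c=cam("wrist","w2"); np.savez("w2.npz",**c); print(c['xyz'])
E
```

```text
2.95 [ 0.2286  0.0515  1.4252 -0.0003  1.6652  1.7963] [0.4421 0.1505 0.4433] [ 1.      0.0015 -0.0001  0.0002]
[0.5244 0.1517 0.6343]
```

View pics/w2.png

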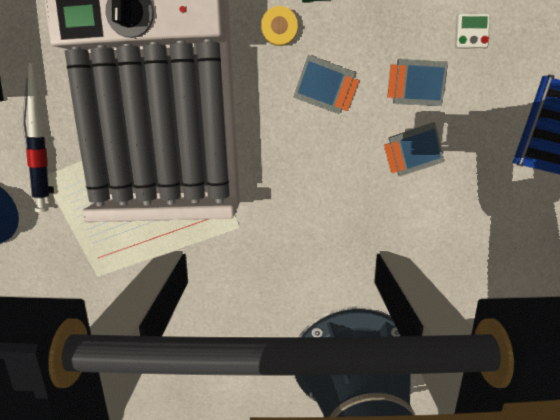

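The mixer spans about (45–235, 0–220) in this picture, with the knob at (130,12), the display at (78,15) and its end wall along row 212. The rack is out of view. I'll get roller edges by row profiles and measure the knob and rack from another view, leaning the camera further out.

```bash
python3 - <<'E'
from h import *
im=cv2.imread("pics/w2.png"); g=cv2.cvtColor(im,cv2.COLOR_BGR2GRAY)
c=dict(np.load("w2.npz"))
for v in (75,125,175):
    p=cv2.GaussianBlur(g[v-3:v+4].mean(0).astype(np.float32).reshape(1,-1),(5,1),0)[0]
    mn=[u for u in range(65,240) if p[u]==p[u-4:u+5].min() and p[u]<60]
    print(v,mn,p[mn].round(),onplane(c,[(u,v) for u in mn],.08)[:,:2].round(4).tolist())
w=cv2.inRange(im,(165,165,165),(255,255,255)); w[:,245:]=0
for k in cv2.findContours(w,cv2.RETR_EXTERNAL,cv2.CHAIN_APPROX_NONE)[0]:
    if cv2.contourArea(k)>400:
        b=cv2.boxPoints(cv2.minAreaRect(k)); q=onplane(c,b,.1); print(cv2.contourArea(k),b.round(1).tolist(),q[:,:2].tolist(),np.linalg.norm(q[1]-q[0]),np.linalg.norm(q[2]-q[1]))
print(g[195:230,150],im[212,150])
cv2.imwrite("pics/w2crop.png",cv2.resize(im[0:230,20:260],None,fx=2.6,fy=2.6,interpolation=cv2.INTER_CUBIC))
E
```

```text
75 [89, 115, 141, 167, 194, 219] [36. 36. 37. 37. 39. 44.] [[0.553, 0.4277], [0.5522, 0.389], [0.5515, 0.3509], [0.551, 0.3132], [0.5506, 0.2745], [0.5504, 0.2388]]
125 [96, 121, 146, 172, 198, 222] [37. 37. 37. 37. 38. 44.] [[0.4816, 0.4259], [0.4812, 0.3876], [0.4808, 0.3498], [0.4806, 0.3109], [0.4804, 0.2724], [0.4803, 0.237]]
175 [104, 128, 152, 177, 202, 225] [36. 37. 37. 37. 38. 42.] [[0.4056, 0.4232], [0.4055, 0.3852], [0.4055, 0.3476], [0.4055, 0.3089], [0.4055, 0.2705], [0.4056, 0.2354]]
8308.5 [[33.20000076293945, 258.0], [61.099998474121094, 155.8000030517578], [244.8000030517578, 206.0], [216.89999389648438, 308.20001220703125]] [[0.27293545711756934, 0.5524911577548793], [0.43901300277742217, 0.47544686823015825], [0.362449284097939, 0.20440383551993896], [0.18608396416641276, 0.2551677844253217]] 0.1830780536295095 0.281649300724827
2104.5 [[143.0, 0.0], [217.0, 0.0], [217.0, 36.0], [143.0, 36.0]] [[0.6461424055238612, 0.33344773750165035], [0.6443768805730818, 0.23515264215467374], [0.5996441668679505, 0.23660497470111858], [0.6010388801242934, 0.33680341372106226]] 0.09831094978497078 0.044756283863282335
715.0 [[44.0, 0.0], [119.69999694824219, -5.800000190734863], [123.0999984741211, 38.099998474121094], [47.400001525878906, 44.0]] [[0.6515602407233871, 0.4705941037880189], [0.6542793276630374, 0.36437705736359166], [0.5989239053936175, 0.36448487759895837], [0.5948232844503584, 0.4729485985340369]] 0.10625184414829848 0.055355527274418996
[ 49  49  49  50  53  59  62  63  64  77  83  87 109 154 182 196 202 204
 200 202 199 196 194 190 181 179 197 192 202 204 204 206 205 206 200] [186 201 217]
```

View pics/w2crop.png

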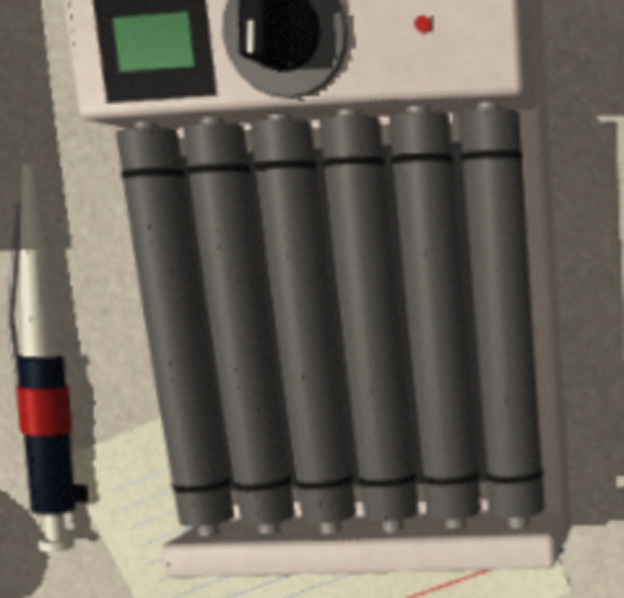

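>>> {"name": "servo_tool", "arguments": {
  "moves": [
    [0,0.56,0.4,0,0,0,0],
    [0,0.56,0.4,0,0,0,0],
    [0,0.56,0.4,0,0,0,0],
    [0,0.56,0.4,0,0,0,0],
    [0,0.56,0.4,0,0,0,0],
    [0,0.56,0.4,0,0,0,0]
  ]
}}

```text
time_s: 3.6
ee_pos: [0.582, 0.0503, 0.4432]
tool_rot: [1.0, 0.0, -0.0, -0.0]
wrist_force: [-0.1, -0.4, 0.0]
opening: 0.0929
finger_force: 0.0
```

```bash
python3 - <<'E'
from h import *
s,p,r=state(); print(s['time_s'],s['q'],p,r.as_quat())
c=cam("wrist","w3"); np.savez("w3.npz",**c); print(c['xyz'])
E
```

```text
3.6 [0.0066 0.2988 1.1305 0.0001 1.7131 1.5766] [0.582  0.0503 0.4432] [ 1.      0.0004 -0.0004 -0.    ]
[0.6645 0.0512 0.6341]
```

View pics/w3.png

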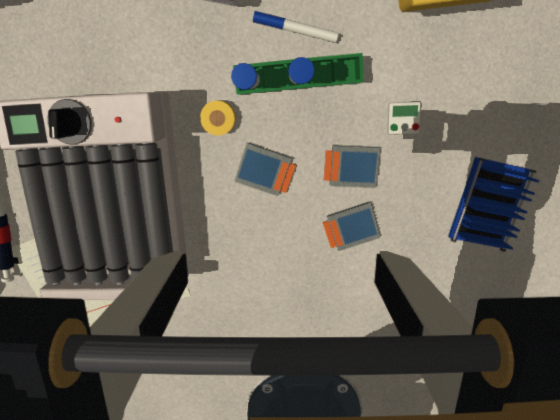

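The w3 view shows everything: caps at (244,76) and (301,70) in the rack, knob at (70,122), and cassettes at (265,168), (355,166) and (352,226). The stand is at (493,203), the timer at (404,118) and the tape at (217,118). I'll measure the caps, rack, housing and knob.

```bash
python3 - <<'E'
from h import *
c=dict(np.load("w3.npz")); im=c["img"]; hsv=cv2.cvtColor(im,cv2.COLOR_BGR2HSV); g=cv2.cvtColor(im,cv2.COLOR_BGR2GRAY)
def conts(m,amin): return [k for k in cv2.findContours(m,cv2.RETR_EXTERNAL,cv2.CHAIN_APPROX_NONE)[0] if cv2.contourArea(k)>amin]
cap=cv2.inRange(hsv,(108,150,70),(125,255,255)); cap[:55]=0; cap[90:]=0; cap[:,400:]=0
for k in conts(cap,150):
    (u,v),r=cv2.minEnclosingCircle(k); M=cv2.moments(k); e=onplane(c,[(M['m10']/M['m00'],M['m01']/M['m00']),(u,v),(u+r,v)],.115); print("cap",u,v,r,e[:2,:2],e[1,1]-e[2,1])
gr=cv2.inRange(hsv,(50,100,30),(85,255,255)); gr[:40]=0;gr[105:]=0;gr[:,400:]=0;gr[:,:225]=0
m=gr|cap
k=np.vstack(conts(m,50)); b=cv2.boxPoints(cv2.minAreaRect(k))
q=onplane(c,b,.042); print("rack",b.round(1).tolist(),q[:,:2].tolist(),q.mean(0)[:2],np.linalg.norm(q[1]-q[0]),np.linalg.norm(q[2]-q[1]))
c2=dict(np.load("w2.npz"))
print("housing front w2",onplane(c2,[(50.8,45.4),(221,35.4)],.108)[:,:2].tolist(),"wall",onplane(c2,[(83.5,210.8),(232.7,206.9)],.1)[:,:2].tolist())
w=cv2.inRange(im,(150,150,165),(255,255,255)); w[:,175:]=0; w[:85]=0; w[160:]=0
for k in conts(w,200):
    h=cv2.approxPolyDP(cv2.convexHull(k),2.5,True)[:,0]; print("white",cv2.contourArea(k),h.tolist(),onplane(c,h,.108)[:,:2].tolist())
# knob base disc and bar
kn=cv2.inRange(g[95:150,40:100],0,45); k=max(conts(kn,20),key=cv2.contourArea); print("knob dark",cv2.minAreaRect(k),np.array(cv2.minEnclosingCircle(k)[0])+(40,95))
# rollers w3: dark lines profile
p=g[215:222].mean(0); print(p[30:175].round().astype(int).tolist())
E
```

```text
cap 243.5 76.0 12.816105842590332 [[0.6874 0.1002]
 [0.6873 0.1005]] 0.017021228742308103
cap 300.8143005371094 70.18571472167969 12.78223991394043 [[0.6949 0.0244]
 [0.6947 0.0245]] 0.016910899726851374
rack [[230.6999969482422, 64.5], [361.5, 51.70000076293945], [364.3999938964844, 81.5999984741211], [233.60000610351562, 94.4000015258789]] [[0.7071899342051713, 0.12634569626372302], [0.7263607703054891, -0.06965977567377563], [0.683252610918611, -0.07646634800791755], [0.6634900622836477, 0.12318998919443605]] [0.6951 0.0259] 0.19694076771005747 0.043642213883628656
housing front w2 [[0.5917371995630321, 0.4634642296758382], [0.599228024776414, 0.2300287601180216]] wall [[0.35391144517875306, 0.4535697844606136], [0.36103282083435523, 0.22264901769271928]]
white 2292.0 [[60, 98], [66, 144], [1, 147], [0, 102]] [[0.6622761131288527, 0.35963647604743687], [0.5978677389135271, 0.3604603659103683], [0.595133173006214, 0.46284092618238537], [0.6594500737135667, 0.4516122117062932]]
white 2744.0 [[146, 94], [151, 140], [81, 143], [71, 98]] [[0.6652216633261512, 0.2358598762575208], [0.60
[... 589 characters left out ...]
8159179688, 27.197513580322266), (28.907358169555664, 38.52562713623047), 86.98721313476562) [ 67.7765 120.7294]
[112, 93, 91, 94, 92, 88, 82, 77, 72, 67, 63, 58, 54, 49, 46, 41, 40, 37, 35, 35, 34, 41, 66, 85, 91, 95, 96, 92, 87, 80, 74, 69, 65, 61, 56, 52, 47, 44, 41, 39, 36, 36, 34, 35, 48, 75, 86, 92, 97, 98, 95, 88, 81, 74, 69, 65, 61, 56, 52, 47, 44, 40, 37, 36, 35, 35, 37, 50, 71, 84, 90, 98, 100, 99, 92, 84, 75, 71, 67, 63, 58, 54, 50, 44, 42, 38, 36, 35, 34, 37, 44, 62, 81, 87, 94, 100, 101, 100, 92, 82, 75, 70, 67, 62, 57, 52, 48, 44, 41, 36, 35, 36, 36, 39, 50, 71, 84, 88, 94, 99, 102, 100, 93, 83, 75, 71, 66, 62, 57, 53, 48, 43, 40, 36, 35, 35, 38, 39, 50, 82, 93, 94, 94, 93, 90]
```

```bash
python3 - <<'E'
from h import *
c=dict(np.load("w3.npz")); g=cv2.cvtColor(c["img"],cv2.COLOR_BGR2GRAY)
c2=dict(np.load("w2.npz")); g2=cv2.cvtColor(c2["img"],cv2.COLOR_BGR2GRAY)
for cc,gg,rows in((c,g,(180,215,250)),(c2,g2,(75,125,175))):
  for v in rows:
    p=cv2.GaussianBlur(gg[v-2:v+3].mean(0).reshape(1,-1),(3,1),0)[0]; d=np.diff(p)
    pk=[u for u in range(30,235) if d[u]>7 and d[u]==d[u-4:u+5].max()]
    for u in pk:
        s=np.dot(d[u-1:u+2],[u-.5,u+.5,u+1.5])/d[u-1:u+2].sum()
        P=onplane(cc,[(s,v)],.085)[0]; th=np.arctan((P[1]-cc['xyz'][1])/.55)
        y0=P[1]-.016*np.cos(th); print(v,round(s,1),P[:2],"roller y",round(y0,4))
# kinematic fit
Q=np.array([[.3512,1.6524],[.03,1.5611],[.0515,1.4252],[.2988,1.1305]]);Z=np.array([[.5497,.193],[.4539,.3935],[.467,.4433],[.5841,.4432]])
a,b=Q[:,0],Q.sum(1); o=np.ones(4);z=0*o
A=np.r_[np.c_[np.sin(a),np.sin(b),np.cos(b),o,z],np.c_[np.cos(a),np.cos(b),-np.sin(b),z,o]]
x,res,_,_=np.linalg.lstsq(A,np.r_[Z[:,0],Z[:,1]],rcond=None); print(x,res)
E
```

```text
180 43.7 [0.5397 0.4196] roller y 0.4063
180 67.4 [0.5395 0.3807] roller y 0.3669
180 90.6 [0.5393 0.3432] roller y 0.329
180 115.3 [0.5391 0.3039] roller y 0.2894
180 139.4 [0.539  0.2662] roller y 0.2513
180 163.6 [0.539  0.2287] roller y 0.2135
180 202.7 [0.5389 0.1689] roller y 0.1532
215 51.4 [0.4824 0.4173] roller y 0.404
215 73.7 [0.4825 0.3797] roller y 0.366
215 97.4 [0.4826 0.3406] roller y 0.3264
215 120.5 [0.4828 0.3028] roller y 0.2883
215 144.3 [0.4829 0.2645] roller y 0.2496
215 168.3 [0.483  0.2263] roller y 0.2111
215 205.3 [0.4831 0.168 ] roller y 0.1524
250 58.7 [0.4217 0.4161] roller y 0.4028
250 81.3 [0.4222 0.377 ] roller y 0.3632
250 103.5 [0.4226 0.3392] roller y 0.3251
250 126.4 [0.423  0.3008] roller y 0.2862
250 149.4 [0.4233 0.2628] roller y 0.2478
250 172.4 [0.4236 0.225 ] roller y 0.2098
250 208.6 [0.424  0.1664] roller y 0.1507
75 44.5 [0.5546 0.4924] roller y 0.4788
75 93.5 [0.5526 0.4186] roller y 0.4042
75 119.4 [0.5518 0.3805] roller y 0.3657
75 145.5 [0.5512 0.3426] roller y 0.3275
75 171.7 [0.5507 0.3051] roller y 0.2897
75 198.6 [0.5503 0.2669] roller y 0.2512
75 221.4 [0.5502 0.2347] roller y 0.2189
125 49.3 [0.4831 0.496 ] roller y 0.4824
125 100.5 [0.4819 0.4166] roller y 0.4022
125 125.5 [0.4815 0.3787] roller y 0.3639
125 151.3 [0.4812 0.3401] roller y 0.325
125 176.5 [0.4809 0.3028] roller y 0.2874
125 202.5 [0.4808 0.2647] roller y 0.249
125 224.5 [0.4807 0.2327] roller y 0.2168
175 46.7 [0.407 0.513] roller y 0.4997
175 56.3 [0.4069 0.4974] roller y 0.4838
175 108.3 [0.4067 0.4139] roller y 0.3994
175 132.4 [0.4066 0.3761] roller y 0.3613
175 156.6 [0.4066 0.3387] roller y 0.3236
175 181.6 [0.4066 0.3005] roller y 0.285
175 206.6 [0.4066 0.2624] roller y 0.2468
175 227.6 [0.4066 0.2307] roller y 0.2149
[ 0.4844  0.4379  0.04    0.0023 -0.0417] [0.]
```

```bash
cat >> h.py <<'E'
def chain(poses):
    """moves for a run of poses, each from the one before, first from where the arm is"""
    _,p,r=state()
    for q,Rt in poses:
        d=delta(q,Rt,p,r); print(d.tolist(),"rows>=",int(np.ceil(max(np.linalg.norm(d[:3])*5,np.linalg.norm(d[3:])*180/8.59)))+1)
        p,r=np.asarray(q),Rt
def zoff(Rt,d): return Rt.as_matrix()[:,2]*d
E
python3 - <<'E'
from h import *
G=toolR(-90,45,1); t=np.array([.6873,.1003,.065]); g=t+zoff(G,.003)
chain([(g-zoff(G,.13)+[0,0,.08],G),(g-zoff(G,.09),G),(g,G)])
E
```

```text
[0.423, -0.555, 0.836, -0.195, -0.196, -0.471] rows>= 13
[0.226, 0.0, 0.386, 0.0, 0.0, 0.0] rows>= 4
[-0.0, -0.0, 0.36, 0.0, 0.0, 0.0] rows>= 3
```

>>> {"name": "servo_tool", "arguments": {
  "moves": [
    [0,0.423,-0.555,0.836,-0.195,-0.196,-0.471],
    [0,0.423,-0.555,0.836,-0.195,-0.196,-0.471],
    [0,0.423,-0.555,0.836,-0.195,-0.196,-0.471],
    [0,0.423,-0.555,0.836,-0.195,-0.196,-0.471],
    [0,0.423,-0.555,0.836,-0.195,-0.196,-0.471],
    [0,0.423,-0.555,0.836,-0.195,-0.196,-0.471],
    [0,0.423,-0.555,0.836,-0.195,-0.196,-0.471],
    [0,0.423,-0.555,0.836,-0.195,-0.196,-0.471],
    [0,0.423,-0.555,0.836,-0.195,-0.196,-0.471],
    [0,0.423,-0.555,0.836,-0.195,-0.196,-0.471],
    [0,0.423,-0.555,0.836,-0.195,-0.196,-0.471],
    [0,0.423,-0.555,0.836,-0.195,-0.196,-0.471]
  ]
}}

```text
time_s: 4.85
ee_pos: [0.6866, 0.192, 0.2349]
tool_rot: [0.65, 0.656, -0.272, 0.271]
wrist_force: [0.2, -0.3, -0.6]
opening: 0.0931
finger_force: 0.0
```

```bash
python3 - <<'E'
from h import *
s,p,r=state(); print(s['time_s'],s['q'],p,r.as_matrix())
G=toolR(-90,45,1); t=np.array([.6873,.1003,.065]); g=t+zoff(G,.003)
chain([(g-zoff(G,.09),G),(g,G)])
E
```

```text
4.85 [ 0.4767  0.8743  0.8873 -0.697   1.7555  0.4704] [0.6866 0.192  0.2349] [[-0.0076  1.      0.0024]
 [ 0.7052  0.0071 -0.7089]
 [-0.7089 -0.0037 -0.7053]]
[0.222, 0.004, 0.391, 0.001, 0.001, 0.002] rows>= 4
[-0.0, -0.0, 0.36, 0.0, 0.0, 0.0] rows>= 3
```

>>> {"name": "servo_tool", "arguments": {
  "moves": [
    [0,0.222,0.004,0.391,0.001,0.001,0.002],
    [0,0.222,0.004,0.391,0.001,0.001,0.002],
    [0,0.222,0.004,0.391,0.001,0.001,0.002],
    [0,0.222,0.004,0.391,0.001,0.001,0.002],
    [0,0.222,0.004,0.391,0.001,0.001,0.002]
  ]
}}

```text
time_s: 5.35
ee_pos: [0.6895, 0.1617, 0.1291]
tool_rot: [0.656, 0.651, -0.269, 0.27]
wrist_force: [0.3, 0.9, 0.7]
opening: 0.093
finger_force: 0.0
```

```bash
python3 - <<'E'
from h import *
s,p,r=state(); print(s['time_s'],s['q'],p)
c=cam("wrist","w4")
E
```

```text
5.35 [ 0.4385  0.9394  1.017  -0.6911  1.5818  0.5831] [0.6895 0.1617 0.1291]
```

View pics/w4.png

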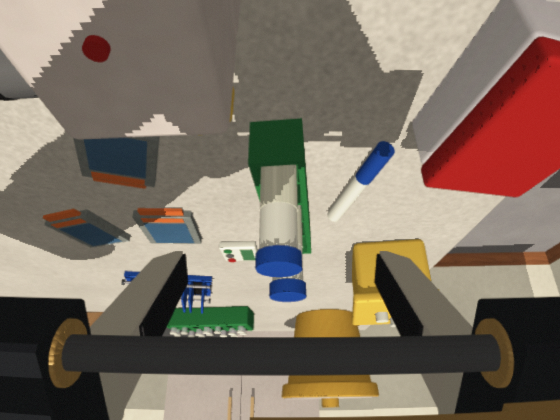

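The tube's cap at (278,255) sits midway between the fingers (columns 185 and 377), so I go in and grip.

>>> {"name": "servo_tool", "arguments": {
  "moves": [
    [0,0.006,-0.005,0.367,0,0,0],
    [0,0.006,-0.005,0.367,0,0,0],
    [0,0.006,-0.005,0.367,0,0,0],
    [0,0.006,-0.005,0.367,0,0,0],
    [1,0.006,-0.005,0.367,0,0,0],
    [1,0.006,-0.005,0.367,0,0,0],
    [1,0.006,-0.005,0.367,0,0,0],
    [1,0.006,-0.005,0.367,0,0,0],
    [1,0.006,-0.005,0.367,0,0,0],
    [1,0.006,-0.005,0.367,0,0,0],
    [1,0.006,-0.005,0.367,0,0,0],
    [1,0.006,-0.005,0.367,0,0,0]
  ]
}}

```text
time_s: 6.6
ee_pos: [0.687, 0.097, 0.0601]
tool_rot: [0.656, 0.651, -0.27, 0.269]
wrist_force: [0.2, -0.7, 0.8]
opening: 0.0335
finger_force: 0.0
```

>>> {"name": "servo_tool", "arguments": {
  "moves": [
    [1,-0.1,0,-0.1,0,0,0],
    [1,-0.2,0,-0.2,0,0,0],
    [1,-0.3,0,-0.3,0,0,0],
    [1,-0.4,0,-0.4,0,0,0],
    [1,-0.5,0,-0.5,0,0,0],
    [1,-0.5,0,-0.5,0,0,0],
    [1,-0.5,0,-0.5,0,0,0]
  ]
}}

```text
time_s: 7.3
ee_pos: [0.6868, 0.0966, 0.2372]
tool_rot: [0.656, 0.651, -0.27, 0.269]
wrist_force: [-0.7, -0.1, -1.4]
opening: 0.0001
finger_force: 0.0
```

```bash
python3 - <<'E'
from h import *
s,p,r=state(); print(s['time_s'],s['q'],p,s['opening'],s['finger_force'],s['wrist_force'])
c=cam("wrist","w5")
P=toolR(180+1.85,45,-1); m=R.from_euler('z',1.85,degrees=True)
o=np.array([.4805,.3448,0])
# TCP grips at g=60+ from foot; foot to mixer -x
tg=o+m.apply([0.0,0,.105])+zoff(P,.003)
chain([(tg+[0,0,.12],P),(tg+[0,0,.003],P)])
E
```

```text
7.3 [ 0.3617  0.7761  1.0613 -0.7197  1.6274  0.4493] [0.6868 0.0966 0.2372] 0.00011700221578165898 0.0 [-0.6954 -0.1121 -1.3665]
[0.737, -0.839, -0.66, 0.001, 0.378, -0.557] rows>= 16
[-0.331, 0.0, 0.331, 0.0, 0.0, 0.0] rows>= 4
```

View pics/w5.png

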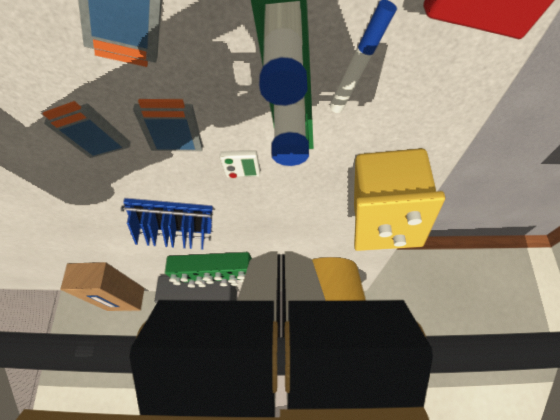

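The grip closed too late, so the fingers shut empty. The tube still stands in the rack (cap at 283,80). I go back with the fingers half closed and wait longer.

>>> {"name": "servo_tool", "arguments": {
  "moves": [
    [0.4,0.5,0,0.132,0,0,0],
    [0.4,0.5,0,0.132,0,0,0],
    [0.4,0.5,0,0.132,0,0,0],
    [0.4,0.5,0,0.132,0,0,0],
    [0.4,0.5,0,0.132,0,0,0],
    [0.4,0.5,0,0.132,0,0,0],
    [0.4,0.5,0,0.132,0,0,0],
    [0.4,0.5,0,0.132,0,0,0],
    [0.4,0.5,0,0.132,0,0,0]
  ]
}}

```text
time_s: 8.25
ee_pos: [0.6876, 0.1616, 0.1261]
tool_rot: [0.656, 0.651, -0.27, 0.269]
wrist_force: [-0.5, 0.0, -0.3]
opening: 0.0556
finger_force: 0.0
```

>>> {"name": "servo_tool", "arguments": {
  "moves": [
    [0.4,0,0,0.36,0,0,0],
    [0.4,0,0,0.36,0,0,0],
    [0.4,0,0,0.36,0,0,0],
    [0.4,0,0,0.36,0,0,0],
    [1,0,0,0.36,0,0,0],
    [1,0,0,0.36,0,0,0],
    [1,0,0,0.36,0,0,0],
    [1,0,0,0.36,0,0,0],
    [1,0,0,0.36,0,0,0],
    [1,0,0,0.36,0,0,0],
    [1,0,0,0.36,0,0,0],
    [1,0,0,0.36,0,0,0]
  ]
}}

```text
time_s: 9.45
ee_pos: [0.687, 0.0984, 0.0615]
tool_rot: [0.656, 0.651, -0.27, 0.269]
wrist_force: [0.4, -0.8, 0.8]
opening: 0.0008
finger_force: 0.0
```

```bash
python3 - <<'E'
from h import *
s,p,r=state(); print(p,s['opening'],s['finger_force'])
c=cam("wrist","w6"); np.savez("w6.npz",**c); print(c['xyz'])
d=cam("scene","s6"); np.savez("s6.npz",**d)
uv=project(d,[[.687,.1,.121],[.687,.1,.005],p]); print(uv)
u0,v0=uv[0].astype(int)
a=cv2.resize(d["img"][v0-60:v0+80,u0-80:u0+80],None,fx=2.5,fy=2.5); b=cv2.resize(c["img"],(466,350))
cv2.imwrite("pics/mix6.png",np.hstack([a[:350,:330],b]))
E
```

```text
[0.687  0.0984 0.0615] 0.0007649856315280195 0.047209838521666825
[0.6886 0.2922 0.139 ]
[[310.0449 199.9287]
 [308.104  228.2881]
 [308.7884 215.0821]]
```

View pics/mix6.png

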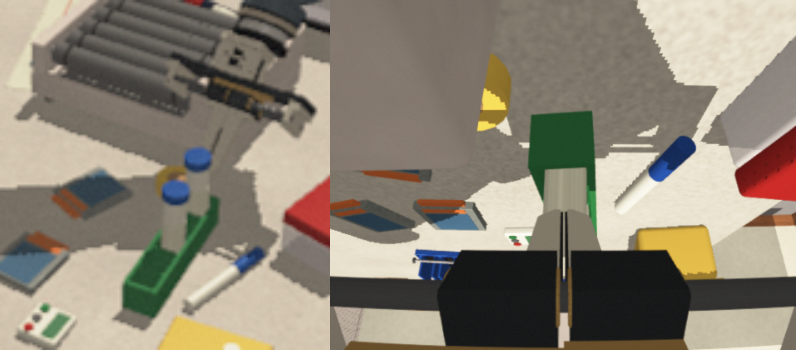

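The fingers shut just short of the tube (both tubes still upright; cap at crop (198,158)), so the tips reach less far than I assumed. I back off and go about 10 mm deeper.

>>> {"name": "servo_tool", "arguments": {
  "moves": [
    [0.4,0,0,-0.3,0,0,0],
    [0.4,0,0,-0.3,0,0,0],
    [0.4,0,0,-0.3,0,0,0],
    [0.4,0,0,-0.3,0,0,0],
    [0.4,0,0,-0.3,0,0,0],
    [0.4,0,0,-0.3,0,0,0],
    [0.4,0,0,-0.3,0,0,0],
    [0.4,0,0,-0.3,0,0,0],
    [0.4,0,0,-0.3,0,0,0],
    [0.4,0,0,-0.3,0,0,0]
  ]
}}

```text
time_s: 10.55
ee_pos: [0.6873, 0.1513, 0.1146]
tool_rot: [0.656, 0.651, -0.27, 0.269]
wrist_force: [0.3, 0.6, 0.2]
opening: 0.0558
finger_force: 0.0
```

>>> {"name": "servo_tool", "arguments": {
  "moves": [
    [0.4,-0.02,0,0.34,0,0,0],
    [0.4,-0.02,0,0.34,0,0,0],
    [0.4,-0.02,0,0.34,0,0,0],
    [0.4,-0.02,0,0.34,0,0,0],
    [1,-0.02,0,0.34,0,0,0],
    [1,-0.02,0,0.34,0,0,0],
    [1,-0.02,0,0.34,0,0,0],
    [1,-0.02,0,0.34,0,0,0],
    [1,-0.02,0,0.34,0,0,0],
    [1,-0.02,0,0.34,0,0,0],
    [1,-0.02,0,0.34,0,0,0],
    [1,-0.02,0,0.34,0,0,0]
  ]
}}

```text
time_s: 11.75
ee_pos: [0.6871, 0.0878, 0.0583]
tool_rot: [0.656, 0.651, -0.27, 0.27]
wrist_force: [1.0, 0.5, 3.8]
opening: 0.0268
finger_force: 30.0
```

The tube is held (30 N, opening 27 mm). I lift it.

>>> {"name": "servo_tool", "arguments": {
  "moves": [
    [1,-0.1,0,-0.1,0,0,0],
    [1,-0.2,0,-0.2,0,0,0],
    [1,-0.3,0,-0.3,0,0,0],
    [1,-0.4,0,-0.4,0,0,0],
    [1,-0.5,0,-0.5,0,0,0],
    [1,-0.6,0,-0.6,0,0,0],
    [1,-0.6,0,-0.6,0,0,0],
    [1,-0.6,0,-0.6,0,0,0]
  ]
}}

```text
time_s: 12.55
ee_pos: [0.6866, 0.0874, 0.2699]
tool_rot: [0.656, 0.651, -0.27, 0.269]
wrist_force: [-0.5, -0.3, -2.0]
opening: 0.0268
finger_force: 30.0
```

```bash
cat >> h.py <<'E'
MIX=np.array([.4805,.3448,0]); MR=R.from_euler('z',1.85,degrees=True)
def tubepose(groove,d,z,x=0.0):
    P=toolR(181.85,45,-1); return MIX+MR.apply([x,groove,z])+zoff(P,d),P
E
python3 - <<'E'
from h import *
s,p,r=state(); print(s['time_s'],s['q'],p,s['opening'],s['finger_force'])
tg,P=tubepose(0,.0177,.118)
chain([(tg+[0,0,.14],P),(tg,P)])
E
```

```text
12.55 [ 0.3502  0.7438  1.0409 -0.7253  1.6599  0.4053] [0.6866 0.0874 0.2699] 0.02676757111599774 29.981659948825836
[0.793, -0.881, -0.652, 0.001, 0.379, -0.557] rows>= 16
[-0.396, 0.0, 0.396, 0.0, 0.0, 0.0] rows>= 4
```

>>> {"name": "servo_tool", "arguments": {
  "moves": [
    [1,0.793,-0.881,-0.652,0.001,0.379,-0.557],
    [1,0.793,-0.881,-0.652,0.001,0.379,-0.557],
    [1,0.793,-0.881,-0.652,0.001,0.379,-0.557],
    [1,0.793,-0.881,-0.652,0.001,0.379,-0.557],
    [1,0.793,-0.881,-0.652,0.001,0.379,-0.557],
    [1,0.793,-0.881,-0.652,0.001,0.379,-0.557],
    [1,0.793,-0.881,-0.652,0.001,0.379,-0.557],
    [1,0.793,-0.881,-0.652,0.001,0.379,-0.557],
    [1,0.793,-0.881,-0.652,0.001,0.379,-0.557],
    [1,0.793,-0.881,-0.652,0.001,0.379,-0.557],
    [1,0.793,-0.881,-0.652,0.001,0.379,-0.557],
    [1,0.793,-0.881,-0.652,0.001,0.379,-0.557]
  ]
}}

```text
time_s: 13.75
ee_pos: [0.4678, 0.3439, 0.2441]
tool_rot: [0.104, 0.947, -0.053, -0.298]
wrist_force: [-0.6, 1.2, -0.5]
opening: 0.0268
finger_force: 30.0
```

```bash
python3 - <<'E'
from h import *
s,p,r=state(); print(s['time_s'],s['q'],p,s['opening'],s['finger_force'])
tg,P=tubepose(0,.0177,.118)
chain([(tg+[0,0,.14],P),(tg,P)])
E
```

```text
13.75 [ 0.4426  0.7041  1.0953  0.2263  1.9159 -0.8965] [0.4678 0.3439 0.2441] 0.02682305316488522 29.969487190246582
[0.003, 0.001, -0.005, 0.0, 0.055, -0.082] rows>= 4
[-0.396, 0.0, 0.396, 0.0, 0.0, 0.0] rows>= 4
```

>>> {"name": "servo_tool", "arguments": {
  "moves": [
    [1,0.003,0.001,-0.005,0,0.055,-0.082],
    [1,0.003,0.001,-0.005,0,0.055,-0.082],
    [1,0.003,0.001,-0.005,0,0.055,-0.082],
    [1,0.003,0.001,-0.005,0,0.055,-0.082],
    [1,0.003,0.001,-0.005,0,0.055,-0.082]
  ]
}}

```text
time_s: 14.25
ee_pos: [0.468, 0.345, 0.2469]
tool_rot: [-0.012, 0.925, -0.007, -0.38]
wrist_force: [0.1, -0.5, -1.2]
opening: 0.0267
finger_force: 30.0
```

```bash
python3 - <<'E'
from h import *
s,p,r=state(); print(s['time_s'],s['q'],p,s['opening'],s['finger_force'])
tg,P=tubepose(0,.0177,.118); print(tg)
chain([(tg+[0,0,.01],P),(tg,P)])
c=cam("wrist","w7"); hsv=cv2.cvtColor(c["img"],cv2.COLOR_BGR2HSV)
d=cam("scene"); uv=project(d,[p])[0].astype(int); print(uv)
cv2.imwrite("pics/mix7.png",np.hstack([cv2.resize(d["img"][uv[1]-70:uv[1]+70,uv[0]-70:uv[0]+70],(350,350)),cv2.resize(c["img"],(450,350))]))
E
```

```text
14.25 [ 0.4162  0.7931  1.0049  0.3041  2.0645 -1.1364] [0.468  0.345  0.2469] 0.02674046865489538 29.969715178012848
[0.468  0.3444 0.1055]
[-0.369, -0.0, 0.374, 0.0, 0.002, -0.002] rows>= 4
[-0.028, 0.0, 0.028, 0.0, 0.0, 0.0] rows>= 2
[290 113]
```

View pics/mix7.png

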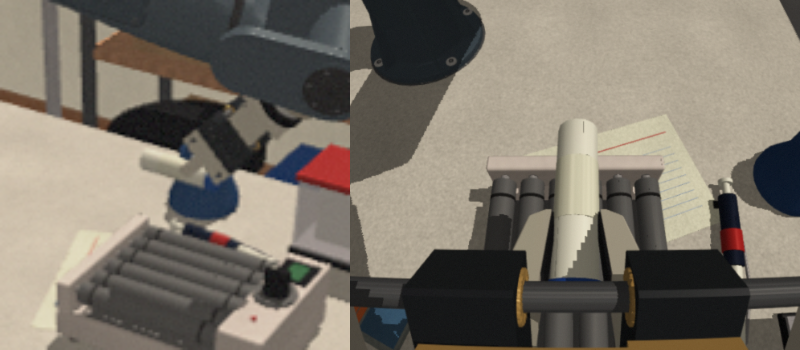

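The tube is held level over the mixer with its foot towards −x. I lower it, watching the force.

>>> {"name": "servo_tool", "arguments": {
  "moves": [
    [1,-0.12,0,0.12,0,0,0],
    [1,-0.24,0,0.24,0,0,0],
    [1,-0.37,0,0.375,0,0.002,-0.002],
    [1,-0.37,0,0.375,0,0.002,-0.002],
    [1,-0.37,0,0.375,0,0.002,-0.002]
  ]
}}

```text
time_s: 14.85
ee_pos: [0.4682, 0.3448, 0.1166]
tool_rot: [-0.016, 0.924, -0.005, -0.383]
wrist_force: [-0.3, -0.0, 0.4]
opening: 0.0267
finger_force: 30.0
```

>>> {"name": "servo_tool", "arguments": {
  "moves": [
    [1,-0.014,0,0.014,0,0,0],
    [1,-0.028,0,0.028,0,0,0],
    [1,-0.028,0,0.028,0,0,0]
  ]
}}

```text
time_s: 15.15
ee_pos: [0.4683, 0.3446, 0.1059]
tool_rot: [-0.016, 0.924, -0.005, -0.383]
wrist_force: [-0.2, -0.0, -0.3]
opening: 0.0268
finger_force: 30.0
```

>>> {"name": "servo_tool", "arguments": {
  "moves": [
    [1,-0.007,0,0.007,0,0,0],
    [1,-0.007,0,0.007,0,0,0]
  ]
}}

```text
time_s: 15.35
ee_pos: [0.4681, 0.3445, 0.1029]
tool_rot: [-0.016, 0.924, -0.005, -0.383]
wrist_force: [0.4, -0.1, -1.0]
opening: 0.0263
finger_force: 30.0
```

>>> {"name": "servo_tool", "arguments": {
  "moves": [
    [1,-0.007,0,0.007,0,0,0],
    [1,-0.007,0,0.007,0,0,0]
  ]
}}

```text
time_s: 15.55
ee_pos: [0.468, 0.3444, 0.1001]
tool_rot: [-0.016, 0.923, -0.005, -0.383]
wrist_force: [-0.7, 0.1, -1.2]
opening: 0.0265
finger_force: 30.0
```

>>> {"name": "servo_tool", "arguments": {
  "moves": [
    [1,-0.005,0,0.005,0,0,0],
    [1,-0.005,0,0.005,0,0,0]
  ]
}}

```text
time_s: 15.75
ee_pos: [0.468, 0.3445, 0.0984]
tool_rot: [-0.016, 0.923, -0.005, -0.383]
wrist_force: [0.1, -0.4, -1.3]
opening: 0.0263
finger_force: 30.0
```

>>> {"name": "servo_tool", "arguments": {
  "moves": [
    [1,-0.006,0,0.006,0,0,0],
    [1,-0.006,0,0.006,0,0,0]
  ]
}}

```text
time_s: 15.95
ee_pos: [0.468, 0.3445, 0.0962]
tool_rot: [-0.016, 0.923, -0.005, -0.383]
wrist_force: [0.4, -0.2, -0.5]
opening: 0.0267
finger_force: 30.0
```

>>> {"name": "servo_tool", "arguments": {
  "moves": [
    [1,-0.005,0,0.005,0,0,0],
    [1,-0.005,0,0.005,0,0,0]
  ]
}}

```text
time_s: 16.15
ee_pos: [0.468, 0.3445, 0.0946]
tool_rot: [-0.016, 0.923, -0.005, -0.383]
wrist_force: [0.1, 0.2, 0.5]
opening: 0.0269
finger_force: 30.0
```

>>> {"name": "servo_tool", "arguments": {
  "moves": [
    [0.5,0,0,0,0,0,0],
    [0.5,0,0,0,0,0,0],
    [0.5,0,0,0,0,0,0],
    [0.5,0,0,0,0,0,0],
    [0.5,0,0,-0.1,0,0,0],
    [0.5,0,0,-0.3,0,0,0],
    [0.5,0,0,-0.5,0,0,0],
    [0.5,0,0,-0.7,0,0,0],
    [0.5,0,0,-0.7,0,0,0]
  ]
}}

```text
time_s: 17.05
ee_pos: [0.594, 0.3479, 0.2207]
tool_rot: [-0.016, 0.924, -0.004, -0.381]
wrist_force: [-0.4, 0.3, -1.4]
opening: 0.0462
finger_force: 0.0
```

```bash
python3 - <<'E'
from h import *
s,p,r=state(); print(s['time_s'],s['q'],p,s['opening'])
c=cam("wrist","w8"); np.savez("w8.npz",**c)
hsv=cv2.cvtColor(c["img"],cv2.COLOR_BGR2HSV)
uv=project(c,[MIX+MR.apply([x,y,.105]) for x in(-.066,0,.05) for y in(-.0145,.0145)]); print(uv.round())
m=cv2.inRange(hsv,(15,0,165),(35,80,255)); 
# tube silhouette: profile of brightness across at two places
g=c["img"].min(2).astype(int)
for x in(-.05,-.02,.02):
    a=project(c,[MIX+MR.apply([x,0,.105])])[0]; v=int(a[1]); print(x,a.round(),g[v,int(a[0])-50:int(a[0])+51:4].tolist())
G=toolR(-90,45,1); t=np.array([.6949,.0245,.065]); g_=t+zoff(G,.0165)
chain([(g_-zoff(G,.09)+[0,0,.12],G),(g_-zoff(G,.09),G),(g_,G)])
E
```

```text
17.05 [ 0.3604  1.1339  0.4112  0.3205  2.3246 -1.1128] [0.594  0.3479 0.2207] 0.04621342314965179
[[267. 130.]
 [294. 130.]
 [265. 183.]
 [295. 183.]
 [264. 230.]
 [296. 230.]]
-0.05 [280. 142.] [103, 110, 107, 89, 51, 49, 67, 86, 51, 64, 140, 182, 213, 227, 232, 232, 151, 101, 107, 105, 96, 50, 45, 56, 75, 90]
-0.02 [280. 166.] [108, 111, 101, 68, 53, 57, 77, 62, 51, 87, 145, 179, 211, 215, 224, 225, 193, 100, 108, 108, 102, 51, 50, 50, 69, 85]
0.02 [280. 201.] [112, 103, 89, 48, 47, 64, 83, 64, 49, 113, 167, 199, 223, 230, 235, 229, 203, 100, 109, 109, 103, 75, 51, 45, 61, 77]
[-0.212, -1.098, -0.31, 0.002, -0.38, 0.555] rows>= 16
[0.339, 0.0, 0.339, 0.0, 0.0, 0.0] rows>= 4
[-0.0, -0.0, 0.36, 0.0, 0.0, 0.0] rows>= 3
```

The first tube lies in the middle groove (its bright band matches the predicted silhouette). Next is the second tube.

>>> {"name": "servo_tool", "arguments": {
  "moves": [
    [0.4,-0.1,-0.95,-0.38,0.002,-0.38,0.555],
    [0.4,-0.1,-0.95,-0.38,0.002,-0.38,0.555],
    [0.4,-0.1,-0.95,-0.38,0.002,-0.38,0.555],
    [0.4,-0.1,-0.95,-0.38,0.002,-0.38,0.555],
    [0.4,-0.1,-0.95,-0.38,0.002,-0.38,0.555],
    [0.4,-0.1,-0.95,-0.38,0.002,-0.38,0.555],
    [0.4,-0.1,-0.95,-0.38,0.002,-0.38,0.555],
    [0.4,-0.1,-0.95,-0.38,0.002,-0.38,0.555],
    [0.4,-0.1,-0.95,-0.38,0.002,-0.38,0.555],
    [0.4,-0.1,-0.95,-0.38,0.002,-0.38,0.555],
    [0.4,-0.1,-0.95,-0.38,0.002,-0.38,0.555],
    [0.4,-0.1,-0.95,-0.38,0.002,-0.38,0.555]
  ]
}}

```text
time_s: 18.3
ee_pos: [0.684, 0.1138, 0.2673]
tool_rot: [0.585, 0.753, -0.246, 0.176]
wrist_force: [-0.7, -0.3, 0.6]
opening: 0.056
finger_force: 0.0
```

```bash
python3 - <<'E'
from h import *
s,p,r=state(); print(s['time_s'],s['q'],p,s['opening'])
G=toolR(-90,45,1); t=np.array([.6949,.0245,.065]); g_=t+zoff(G,.0165)
chain([(g_-zoff(G,.09),G),(g_,G)])
E
```

```text
18.3 [ 0.3332  0.721   1.0107 -0.5694  1.6478  0.1081] [0.684  0.1138 0.2673] 0.05595678657558066
[0.203, 0.112, 0.576, -0.0, -0.055, 0.082] rows>= 5
[-0.0, -0.0, 0.36, 0.0, 0.0, 0.0] rows>= 3
```

>>> {"name": "servo_tool", "arguments": {
  "moves": [
    [0.4,0.05,0.08,0.1,0,-0.055,0.082],
    [0.4,0.1,0.112,0.3,0,-0.055,0.082],
    [0.4,0.203,0.112,0.576,0,-0.055,0.082],
    [0.4,0.203,0.112,0.576,0,-0.055,0.082],
    [0.4,0.203,0.112,0.576,0,-0.055,0.082],
    [0.4,0.203,0.112,0.576,0,-0.055,0.082],
    [0.4,0.203,0.112,0.576,0,-0.055,0.082]
  ]
}}

```text
time_s: 19.0
ee_pos: [0.696, 0.0775, 0.1191]
tool_rot: [0.653, 0.655, -0.27, 0.269]
wrist_force: [-0.5, 0.5, -0.0]
opening: 0.0558
finger_force: 0.0
```

```bash
python3 - <<'E'
from h import *
s,p,r=state(); print(s['time_s'],p,s['opening'])
G=toolR(-90,45,1); t=np.array([.6949,.0245,.065]); g_=t+zoff(G,.0165)
chain([(g_,G)])
c=cam("wrist"); hsv=cv2.cvtColor(c["img"],cv2.COLOR_BGR2HSV); m=cv2.inRange(hsv,(108,150,60),(125,255,255))
for k in cv2.findContours(m,cv2.RETR_EXTERNAL,cv2.CHAIN_APPROX_NONE)[0]:
    if cv2.contourArea(k)>300: print(cv2.boundingRect(k))
print(project(c,[t+[0,0,.05]]))
E
```

```text
19.0 [0.696  0.0775 0.1191] 0.055823940104546485
[0.002, -0.004, 0.369, 0.0, -0.001, 0.001] rows>= 3
(100, 273, 58, 27)
(97, 259, 89, 15)
(255, 255, 48, 31)
(368, 77, 52, 62)
[[278.1693 271.7138]]
```

>>> {"name": "servo_tool", "arguments": {
  "moves": [
    [0.4,0.002,-0.004,0.369,0,0,0],
    [0.4,0.002,-0.004,0.369,0,0,0],
    [0.4,0.002,-0.004,0.369,0,0,0],
    [0.4,0.002,-0.004,0.369,0,0,0],
    [1,0.002,-0.004,0.369,0,0,0],
    [1,0.002,-0.004,0.369,0,0,0],
    [1,0.002,-0.004,0.369,0,0,0],
    [1,0.002,-0.004,0.369,0,0,0],
    [1,0.002,-0.004,0.369,0,0,0],
    [1,0.002,-0.004,0.369,0,0,0],
    [1,0.002,-0.004,0.369,0,0,0],
    [1,0.002,-0.004,0.369,0,0,0]
  ]
}}

```text
time_s: 20.25
ee_pos: [0.694, 0.0121, 0.0514]
tool_rot: [0.652, 0.655, -0.271, 0.269]
wrist_force: [0.1, 1.1, 5.6]
opening: 0.0256
finger_force: 29.9
```

>>> {"name": "servo_tool", "arguments": {
  "moves": [
    [1,-0.1,0,-0.1,0,0,0],
    [1,-0.2,0,-0.2,0,0,0],
    [1,-0.3,0,-0.3,0,0,0],
    [1,-0.4,0,-0.4,0,0,0],
    [1,-0.5,0,-0.5,0,0,0],
    [1,-0.6,0,-0.6,0,0,0],
    [1,-0.6,0,-0.6,0,0,0],
    [1,-0.6,0,-0.6,0,0,0]
  ]
}}

```text
time_s: 21.05
ee_pos: [0.6948, 0.0116, 0.2628]
tool_rot: [0.653, 0.655, -0.271, 0.268]
wrist_force: [-0.5, -0.1, -0.9]
opening: 0.0259
finger_force: 29.9
```

```bash
python3 - <<'E'
from h import *
s,p,r=state(); print(s['time_s'],s['q'],p,s['opening'],s['finger_force'])
tg,P=tubepose(-.076,.0165,.118); print(tg)
chain([(tg+[0,0,.14],P)])
E
```

```text
21.05 [ 0.2491  0.7074  1.1225 -0.751   1.5591  0.3526] [0.6948 0.0116 0.2628] 0.0258987249818017 29.88421347399708
[0.4713 0.2685 0.1063]
[0.78, -0.892, -0.675, -0.0, 0.378, -0.554] rows>= 16
```

>>> {"name": "servo_tool", "arguments": {
  "moves": [
    [1,0.78,-0.892,-0.675,0,0.378,-0.554],
    [1,0.78,-0.892,-0.675,0,0.378,-0.554],
    [1,0.78,-0.892,-0.675,0,0.378,-0.554],
    [1,0.78,-0.892,-0.675,0,0.378,-0.554],
    [1,0.78,-0.892,-0.675,0,0.378,-0.554],
    [1,0.78,-0.892,-0.675,0,0.378,-0.554],
    [1,0.78,-0.892,-0.675,0,0.378,-0.554],
    [1,0.78,-0.892,-0.675,0,0.378,-0.554],
    [1,0.78,-0.892,-0.675,0,0.378,-0.554],
    [1,0.78,-0.892,-0.675,0,0.378,-0.554],
    [1,0.78,-0.892,-0.675,0,0.378,-0.554],
    [1,0.78,-0.892,-0.675,0,0.378,-0.554]
  ]
}}

```text
time_s: 22.25
ee_pos: [0.4709, 0.2681, 0.245]
tool_rot: [0.1, 0.947, -0.053, -0.301]
wrist_force: [-0.5, 0.4, -1.1]
opening: 0.0257
finger_force: 29.9
```

```bash
python3 - <<'E'
from h import *
s,p,r=state(); print(s['time_s'],s['q'],p,s['opening'],s['finger_force'])
tg,P=tubepose(-.076,.0175,.118); print(tg)
chain([(tg+[0,0,.13],P),(tg,P)])
E
```

```text
22.25 [ 0.3433  0.6439  1.1998  0.1662  1.8966 -1.013 ] [0.4709 0.2681 0.245 ] 0.025734974664921705 29.853711483010557
[0.4706 0.2684 0.1056]
[-0.02, 0.007, 0.031, -0.0, 0.053, -0.08] rows>= 4
[-0.368, 0.0, 0.368, 0.0, 0.0, 0.0] rows>= 4
```

>>> {"name": "servo_tool", "arguments": {
  "moves": [
    [1,-0.02,0.007,0.031,0,0.053,-0.08],
    [1,-0.02,0.007,0.031,0,0.053,-0.08],
    [1,-0.02,0.007,0.031,0,0.053,-0.08],
    [1,-0.02,0.007,0.031,0,0.053,-0.08],
    [1,-0.02,0.007,0.031,0,0.053,-0.08]
  ]
}}

```text
time_s: 22.75
ee_pos: [0.471, 0.2689, 0.2372]
tool_rot: [-0.013, 0.925, -0.008, -0.379]
wrist_force: [0.3, 1.0, 0.3]
opening: 0.026
finger_force: 29.9
```

>>> {"name": "servo_tool", "arguments": {
  "moves": [
    [1,-0.12,0,0.12,0,0,0],
    [1,-0.24,0,0.24,0,0,0],
    [1,-0.36,0,0.36,0,0,0],
    [1,-0.36,0,0.36,0,0,0],
    [1,-0.36,0,0.36,0,0,0]
  ]
}}

```text
time_s: 23.25
ee_pos: [0.4721, 0.2685, 0.1112]
tool_rot: [-0.014, 0.925, -0.008, -0.379]
wrist_force: [0.4, 0.0, 0.9]
opening: 0.0258
finger_force: 29.9
```

```bash
python3 - <<'E'
from h import *
s,p,r=state(); print(s['time_s'],s['q'],p,s['opening'],s['finger_force'],s['wrist_force'])
tg,P=tubepose(-.076,.0175,.108)
chain([(tg,P)])
E
```

```text
23.25 [ 0.3203  0.8696  1.2031  0.205   1.8214 -1.3074] [0.4721 0.2685 0.1112] 0.02582203343352026 29.85535213141702 [0.3728 0.0037 0.9153]
[-0.039, 0.0, 0.049, -0.001, 0.002, -0.001] rows>= 2
```

>>> {"name": "servo_tool", "arguments": {
  "moves": [
    [1,-0.015,0,0.02,0,0.002,0],
    [1,-0.03,0,0.04,0,0.002,0],
    [1,-0.03,0,0.04,0,0.002,0],
    [1,-0.03,0,0.04,0,0.002,0]
  ]
}}

```text
time_s: 23.65
ee_pos: [0.4704, 0.2682, 0.0978]
tool_rot: [-0.014, 0.924, -0.008, -0.382]
wrist_force: [-0.6, -0.5, -0.8]
opening: 0.0257
finger_force: 29.9
```

>>> {"name": "servo_tool", "arguments": {
  "moves": [
    [1,-0.007,0,0.007,0,0,0],
    [1,-0.01,0,0.01,0,0,0],
    [1,-0.01,0,0.01,0,0,0]
  ]
}}

```text
time_s: 23.95
ee_pos: [0.4704, 0.2682, 0.095]
tool_rot: [-0.014, 0.924, -0.008, -0.383]
wrist_force: [-0.5, 0.2, 8.6]
opening: 0.0259
finger_force: 30.2
```

>>> {"name": "servo_tool", "arguments": {
  "moves": [
    [0.5,0,0,0,0,0,0],
    [0.5,0,0,0,0,0,0],
    [0.5,0,0,0,0,0,0],
    [0.5,0,0,0,0,0,0],
    [0.5,0,0,-0.1,0,0,0],
    [0.5,0,0,-0.3,0,0,0],
    [0.5,0,0,-0.5,0,0,0],
    [0.5,0,0,-0.7,0,0,0],
    [0.5,0,0,-0.7,0,0,0]
  ]
}}

```text
time_s: 24.85
ee_pos: [0.5972, 0.2723, 0.2209]
tool_rot: [-0.014, 0.925, -0.007, -0.379]
wrist_force: [-0.0, 0.5, -0.6]
opening: 0.0465
finger_force: 0.0
```

```bash
python3 - <<'E'
from h import *
s,p,r=state(); print(s['time_s'],s['q'],p,s['opening'])
c=cam("wrist","w9"); g=c["img"].min(2).astype(int); np.savez("w9.npz",**c)
for y in(-.076,0):
  for x in(-.05,0.03):
    a=project(c,[MIX+MR.apply([x,y,.105])])[0]; v=int(a[1]); print(x,y,a.round(),g[v,int(a[0])-40:int(a[0])+41:4].tolist())
K=toolR(181.85,0,-1); k=MIX+MR.apply([.15,0,.128]); print(k)
chain([(k+[0,0,.15],K)])
E
```

```text
24.85 [ 0.2778  1.0414  0.5923  0.2223  2.258  -1.249 ] [0.5972 0.2723 0.2209] 0.046482389520999944
-0.05 -0.076 [280. 140.] [100, 103, 96, 56, 79, 79, 56, 115, 162, 199, 219, 230, 232, 223, 94, 104, 109, 105, 62, 49, 49]
0.03 -0.076 [281. 209.] [100, 101, 55, 73, 86, 49, 54, 143, 185, 212, 227, 235, 233, 226, 134, 109, 111, 106, 101, 52, 49]
-0.05 0 [354. 140.] [52, 48, 51, 71, 84, 52, 49, 108, 139, 173, 203, 222, 218, 231, 109, 111, 104, 53, 44, 50, 64]
0.03 0 [361. 209.] [47, 56, 72, 87, 51, 51, 53, 114, 137, 75, 44, 38, 48, 64, 147, 119, 108, 96, 50, 45, 53]
[0.6304 0.3496 0.128 ]
[0.062, 0.304, -0.273, -0.001, -0.249, -0.001] rows>= 7
```

Both tubes lie in their grooves. Now I go above the knob and check it.

>>> {"name": "servo_tool", "arguments": {
  "moves": [
    [0.5,0.062,0.304,-0.273,0,-0.249,0],
    [0.5,0.062,0.304,-0.273,0,-0.249,0],
    [0.5,0.062,0.304,-0.273,0,-0.249,0],
    [0.5,0.062,0.304,-0.273,0,-0.249,0],
    [0.5,0.062,0.304,-0.273,0,-0.249,0],
    [0.5,0.062,0.304,-0.273,0,-0.249,0],
    [0.5,0.062,0.304,-0.273,0,-0.249,0],
    [0.5,0.062,0.304,-0.273,0,-0.249,0]
  ]
}}

```text
time_s: 25.7
ee_pos: [0.6282, 0.3497, 0.2755]
tool_rot: [-0.016, 1.0, -0.002, -0.003]
wrist_force: [0.3, 0.4, -0.6]
opening: 0.0465
finger_force: 0.0
```

```bash
python3 - <<'E'
from h import *
s,p,r=state(); print(s['time_s'],s['q'],p,s['opening'])
c=cam("wrist","w10"); np.savez("w10.npz",**c)
K=toolR(181.85,0,-1); k=MIX+MR.apply([.15,0,.128])
chain([(k,K)])
print(project(c,[k+[0,0,.024]]))
E
```

```text
25.7 [ 0.444   0.6283  1.0207 -0.0018  1.4998 -1.1585] [0.6282 0.3497 0.2755] 0.04647117502240558
[-0.01, 0.003, 0.589, -0.001, -0.002, -0.0] rows>= 4
[[280.3975 195.0438]]
```

View pics/w10.png

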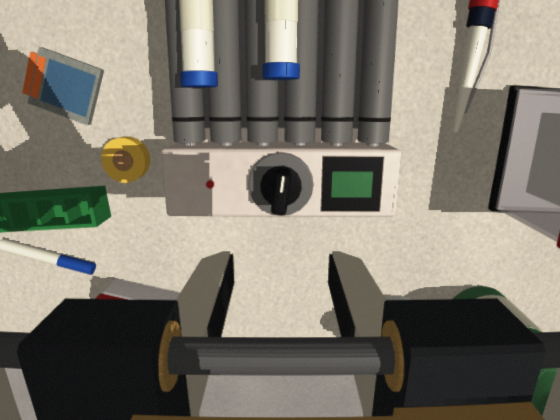

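The picture shows both capped tubes in their grooves and the knob bar at (281,190), where the projection puts it at (280,195). I descend and grip it.

>>> {"name": "servo_tool", "arguments": {
  "moves": [
    [0.5,-0.01,0.003,0.2,0,-0.002,0],
    [0.5,-0.01,0.003,0.35,0,-0.002,0],
    [0.5,-0.01,0.003,0.45,0,-0.002,0],
    [0.5,-0.01,0.003,0.53,0,-0.002,0],
    [0.5,-0.01,0.003,0.58,0,-0.002,0],
    [0.5,-0.01,0.003,0.58,0,-0.002,0],
    [1,-0.01,0.003,0.58,0,-0.002,0],
    [1,-0.01,0.003,0.58,0,-0.002,0],
    [1,-0.01,0.003,0.58,0,-0.002,0],
    [1,-0.01,0.003,0.58,0,-0.002,0],
    [1,-0.01,0.003,0.58,0,-0.002,0],
    [1,-0.01,0.003,0.58,0,-0.002,0]
  ]
}}

```text
time_s: 26.95
ee_pos: [0.6309, 0.3501, 0.1316]
tool_rot: [-0.016, 1.0, -0.002, 0.002]
wrist_force: [-0.4, -0.2, 0.3]
opening: 0.0037
finger_force: 0.0
```

The fingers closed above the bar: the real tips end about 20 mm short of the stated TCP, which also fits the tube grips. I open, go 22 mm lower and close again.

>>> {"name": "servo_tool", "arguments": {
  "moves": [
    [0.6,0,0,0,0,0,0],
    [0.6,0,0,0,0,0,0],
    [0.6,0,0,0,0,0,0],
    [0.6,0,0,0,0,0,0],
    [0.6,0,0,0,0,0,0],
    [0.6,0,0,0,0,0,0]
  ]
}}

```text
time_s: 27.55
ee_pos: [0.6308, 0.3501, 0.1314]
tool_rot: [-0.016, 1.0, -0.002, 0.001]
wrist_force: [-0.7, 0.3, 0.1]
opening: 0.0367
finger_force: 0.0
```

>>> {"name": "servo_tool", "arguments": {
  "moves": [
    [0.6,0,0,0.03,0,0,0],
    [0.6,0,0,0.06,0,0,0],
    [0.6,0,0,0.09,0,0,0],
    [0.6,0,0,0.09,0,0,0],
    [1,0,0,0.09,0,0,0],
    [1,0,0,0.09,0,0,0],
    [1,0,0,0.09,0,0,0],
    [1,0,0,0.09,0,0,0],
    [1,0,0,0.09,0,0,0],
    [1,0,0,0.09,0,0,0]
  ]
}}

```text
time_s: 28.55
ee_pos: [0.6317, 0.3489, 0.1093]
tool_rot: [-0.015, 1.0, -0.003, 0.002]
wrist_force: [2.0, -5.4, 1.0]
opening: 0.0137
finger_force: 29.6
```

>>> {"name": "servo_tool", "arguments": {
  "moves": [
    [1,0,0,0,0,0,0.1],
    [1,0,0,0,0,0,0.2],
    [1,0,0,0,0,0,0.3],
    [1,0,0,0,0,0,0.36],
    [1,0,0,0,0,0,0.4],
    [1,0,0,0,0,0,0.42],
    [1,0,0,0,0,0,0.43],
    [1,0,0,0,0,0,0.43]
  ]
}}

```text
time_s: 29.35
ee_pos: [0.6309, 0.3477, 0.1093]
tool_rot: [0.554, 0.832, -0.003, 0.003]
wrist_force: [-3.0, -12.6, 3.9]
opening: 0.0138
finger_force: 29.6
```

```bash
python3 - <<'E'
from h import *
s,p,r=state(); print(s['time_s'],s['q'],p,s['opening'],s['wrist_force'],s['ft_torque'],np.degrees((toolR(181.85,0,-1).inv()*r).as_rotvec()))
E
```

```text
29.35 [ 0.4423  0.7452  1.2177 -0.0082  1.1802  0.0497] [0.6309 0.3477 0.1093] 0.013815464333636307 [ -3.0182 -12.6415   3.9221] [-2.1676  0.5259  0.07  ] [ 0.3237 -0.3446 69.1763]
```

>>> {"name": "servo_tool", "arguments": {
  "moves": [
    [1,0,0,0,0,0,0.03],
    [1,0,0,0,0,0,0.045],
    [1,0,0,0,0,0,0.055],
    [1,0,0,0,0,0,0.055],
    [1,0,0,0,0,0,0.055]
  ]
}}

```text
time_s: 29.85
ee_pos: [0.6307, 0.3481, 0.1093]
tool_rot: [0.621, 0.784, -0.002, 0.003]
wrist_force: [-3.3, -9.2, 4.1]
opening: 0.0138
finger_force: 31.7
```

```bash
python3 - <<'E'
from h import *
s,p,r=state(); print(s['time_s'],s['q'],p,s['opening'],s['wrist_force'],s['ft_torque'],np.degrees((toolR(181.85,0,-1).inv()*r).as_rotvec()))
E
```

```text
29.85 [ 0.4428  0.7452  1.2178 -0.0079  1.1801  0.2156] [0.6307 0.3481 0.1093] 0.013805334806160452 [-3.321  -9.2165  4.0742] [-1.8081  0.5995  0.7028] [ 0.288  -0.3613 78.6557]
```

The knob is at its stop (turned 78.7° against 74.5°, with torque building up). I release it, rise, and go for the cassettes.

>>> {"name": "servo_tool", "arguments": {
  "moves": [
    [0.6,0,0,0,0,0,0],
    [0.6,0,0,0,0,0,0],
    [0.6,0,0,0,0,0,0],
    [0.6,0,0,0,0,0,0],
    [0,0,0,-0.2,0,0,0],
    [0,0,0,-0.4,0,0,0],
    [0,0,0,-0.6,0,0,0],
    [0,0,0,-0.8,0,0,0],
    [0,0,0,-0.8,0,0,0]
  ]
}}

```text
time_s: 30.75
ee_pos: [0.632, 0.3518, 0.3175]
tool_rot: [0.621, 0.783, 0.005, 0.005]
wrist_force: [0.2, 0.5, 0.4]
opening: 0.0726
finger_force: 0.0
```

```bash
python3 - <<'E'
from h import *
s,p,r=state(); print(s['time_s'],p,s['opening'])
K=toolR(-90,0,1)
chain([((p+[.48,0,.4])/2,K),([.48,0,.4],K)])
E
```

```text
30.75 [0.632  0.3518 0.3175] 0.07258905226836623
[-0.616, -0.454, -0.17, 0.005, 0.0, 0.073] rows>= 5
[-0.704, -0.304, -0.165, 0.0, 0.0, 0.0] rows>= 5
```

>>> {"name": "servo_tool", "arguments": {
  "moves": [
    [0,-0.616,-0.454,-0.17,0.005,0,0.073],
    [0,-0.616,-0.454,-0.17,0.005,0,0.073],
    [0,-0.616,-0.454,-0.17,0.005,0,0.073],
    [0,-0.616,-0.454,-0.17,0.005,0,0.073],
    [0,-0.616,-0.454,-0.17,0.005,0,0.073],
    [0,-0.616,-0.454,-0.17,0.005,0,0.073]
  ]
}}

```text
time_s: 31.35
ee_pos: [0.5547, 0.1749, 0.3521]
tool_rot: [0.707, 0.707, -0.006, -0.002]
wrist_force: [0.3, -0.3, 0.2]
opening: 0.0931
finger_force: 0.0
```

>>> {"name": "servo_tool", "arguments": {
  "moves": [
    [0,-0.704,-0.304,-0.165,0,0,0],
    [0,-0.704,-0.304,-0.165,0,0,0],
    [0,-0.704,-0.304,-0.165,0,0,0],
    [0,-0.704,-0.304,-0.165,0,0,0],
    [0,-0.704,-0.304,-0.165,0,0,0],
    [0,-0.704,-0.304,-0.165,0,0,0],
    [0,-0.704,-0.304,-0.165,0,0,0]
  ]
}}

```text
time_s: 32.05
ee_pos: [0.4798, 0.0006, 0.3941]
tool_rot: [0.707, 0.708, -0.007, -0.003]
wrist_force: [-0.0, -0.0, -0.0]
opening: 0.093
finger_force: 0.0
```

```bash
cat >> h.py <<'E'
def cassettes(c,show=True):
    """windows (blue-grey, 58 x 51) give centre; orange gives the comb side. returns list of (origin xy, yaw deg of x)"""
    im=c["img"]; hsv=cv2.cvtColor(im,cv2.COLOR_BGR2HSV)
    def cc(m,a): return [k for k in cv2.findContours(m,cv2.RETR_EXTERNAL,cv2.CHAIN_APPROX_NONE)[0] if cv2.contourArea(k)>a]
    org=cv2.morphologyEx(cv2.inRange(hsv,(5,140,60),(20,255,255)),cv2.MORPH_CLOSE,np.ones((3,3)))
    oc=[onplane(c,k[:,0],.009).mean(0)[:2] for k in cc(org,60)]
    out=[]
    for k in cc(cv2.inRange(hsv,(95,80,25),(113,225,255)),400):
        q=onplane(c,cv2.boxPoints(cv2.minAreaRect(k)),.01)[:,:2]; a,b=q[1]-q[0],q[2]-q[1]; la,lb=np.linalg.norm(a),np.linalg.norm(b)
        if not(.044<min(la,lb)<.058 and .052<max(la,lb)<.068): continue
        ctr=q.mean(0); near=[o-ctr for o in oc if np.linalg.norm(o-ctr)<.065]
        if not near: continue
        d=np.mean(near,0); ax=(a/la if la>lb else b/lb); ax=ax*np.sign(ax@d)
        yaw=np.degrees(np.arctan2(ax[1],ax[0])); out.append((ctr+.005*ax,yaw))
        if show: print("cassette",(ctr+.005*ax).round(4),round(yaw,1),"comb dir",round(np.degrees(np.arctan2(d[1],d[0])),1),"size",round(la,4),round(lb,4))
    return out
E
python3 - <<'E'
from h import *
s,p,r=state(); print(s['time_s'],s['q'],p,s['opening'])
c=cam("wrist","w11"); np.savez("w11.npz",**c); cassettes(c)
for f in("w1","w3"): print(f); cassettes(dict(np.load(f+".npz")))
E
```

```text
32.05 [-0.0917  0.0918  1.4938 -0.0064  1.5694 -0.0932] [0.4798 0.0006 0.3941] 0.09298216798587056
cassette [ 0.4684 -0.0893] 106.0 comb dir 105.1 size 0.0504 0.0587
cassette [ 0.5471 -0.0764] 92.9 comb dir 92.4 size 0.0507 0.0585
cassette [0.5397 0.0833] -110.1 comb dir -109.4 size 0.0588 0.0509
w1
cassette [ 0.4362 -0.0808] 109.2 comb dir 108.6 size 0.0579 0.0503
cassette [ 0.5453 -0.0758] 88.4 comb dir 87.4 size 0.0509 0.0584
cassette [0.54   0.0834] -108.4 comb dir -109.0 size 0.051 0.0606
w3
cassette [ 0.4363 -0.081 ] 109.0 comb dir 108.3 size 0.0585 0.0503
cassette [ 0.5451 -0.076 ] 87.8 comb dir 87.1 size 0.0503 0.0595
cassette [0.5399 0.0829] -108.5 comb dir -108.2 size 0.0497 0.0579
```

The check paid off. One cassette has been knocked from (.436,−.081) to (.468,−.089) and now nearly touches its neighbour. I pick the free cassette, at (.540,.083), first.

```bash
cat >> h.py <<'E'
TIP=.026
def grip_pose(o,yaw,f,c=.012,z=.0075):
    G=toolR(yaw+180,45,f); a=np.radians(yaw)
    e=np.r_[o,z]+c*np.array([np.cos(a),np.sin(a),0]); return e+zoff(G,TIP),G
E
python3 - <<'E'
from h import *
g,G=grip_pose([.5398,.0832],-109.5,-1); print(g)
chain([(g-zoff(G,.1)+[0,0,.04],G),(g-zoff(G,.03),G),(g,G)])
E
```

```text
[ 0.5419  0.0892 -0.0109]
[0.093, 0.171, 1.174, -0.047, 0.25, 0.102] rows>= 7
[-0.113, -0.0, 0.393, 0.0, 0.0, 0.0] rows>= 4
[0.0, 0.0, 0.12, 0.0, 0.0, 0.0] rows>= 2
```

>>> {"name": "servo_tool", "arguments": {
  "moves": [
    [0,0.093,0.171,0.95,-0.047,0.25,0.102],
    [0,0.093,0.171,0.95,-0.047,0.25,0.102],
    [0,0.093,0.171,0.95,-0.047,0.25,0.102],
    [0,0.093,0.171,0.95,-0.047,0.25,0.102],
    [0,0.093,0.171,0.95,-0.047,0.25,0.102],
    [0,0.093,0.171,0.95,-0.047,0.25,0.102],
    [0,0.093,0.171,0.95,-0.047,0.25,0.102],
    [0,0.093,0.171,0.95,-0.047,0.25,0.102]
  ]
}}

```text
time_s: 32.9
ee_pos: [0.5193, 0.0216, 0.1567]
tool_rot: [0.755, 0.533, 0.312, -0.22]
wrist_force: [-0.6, 0.6, 0.3]
opening: 0.0931
finger_force: 0.0
```

```bash
python3 - <<'E'
from h import *
s,p,r=state(); print(s['time_s'],s['q'],p)
g,G=grip_pose([.5398,.0832],-109.5,-1)
chain([(g-zoff(G,.03),G),(g+[0,0,.004],G)])
E
```

```text
32.9 [-0.4783  0.4105  1.9319  0.8834  1.1309 -0.6702] [0.5193 0.0216 0.1567]
[-0.271, -0.006, 0.556, 0.001, 0.001, 0.0] rows>= 5
[0.011, 0.0, 0.109, 0.0, 0.0, 0.0] rows>= 2
```

>>> {"name": "servo_tool", "arguments": {
  "moves": [
    [0,-0.1,-0.006,0.2,0,0,0],
    [0,-0.2,-0.006,0.4,0,0,0],
    [0,-0.271,-0.006,0.54,0,0,0],
    [0,-0.271,-0.006,0.556,0,0,0],
    [0,-0.271,-0.006,0.556,0,0,0],
    [0,-0.271,-0.006,0.556,0,0,0]
  ]
}}

```text
time_s: 33.5
ee_pos: [0.5364, 0.0688, 0.0134]
tool_rot: [0.754, 0.533, 0.314, -0.218]
wrist_force: [-0.3, -0.5, 0.6]
opening: 0.0932
finger_force: 0.0
```

```bash
python3 - <<'E'
from h import *
s,p,r=state(); print(s['time_s'],s['q'],p)
c=cam("wrist","w12"); cassettes(c)
g,G=grip_pose([.5398,.0832],-109.5,-1)
chain([(g+[0,0,.004],G),(g,G)])
E
```

```text
33.5 [-0.3751  0.693   1.9632  1.1151  0.9066 -0.9457] [0.5364 0.0688 0.0134]
cassette [0.54   0.0832] -112.7 comb dir -109.2 size 0.0575 0.0595
[0.003, -0.007, 0.118, 0.002, -0.0, 0.001] rows>= 2
[-0.011, -0.0, 0.011, 0.0, 0.0, 0.0] rows>= 2
```

>>> {"name": "servo_tool", "arguments": {
  "moves": [
    [0,0.003,-0.007,0.06,0.002,0,0],
    [0,0.003,-0.007,0.1,0.002,0,0],
    [0,0.003,-0.007,0.118,0.002,0,0],
    [0,0.003,-0.007,0.118,0.002,0,0]
  ]
}}

```text
time_s: 33.95
ee_pos: [0.5402, 0.0906, -0.01]
tool_rot: [0.754, 0.533, 0.312, -0.223]
wrist_force: [-0.2, 0.3, -0.1]
opening: 0.093
finger_force: 0.0
```

>>> {"name": "servo_tool", "arguments": {
  "moves": [
    [0,-0.006,0,0.006,0,0,0],
    [0,-0.011,0,0.011,0,0,0],
    [0,-0.011,0,0.011,0,0,0]
  ]
}}

```text
time_s: 34.25
ee_pos: [0.5406, 0.0902, -0.0122]
tool_rot: [0.754, 0.533, 0.313, -0.223]
wrist_force: [-4.7, -2.0, 15.3]
opening: 0.0929
finger_force: 7.9
```

Bench contact came at TCP z ≈ −0.012, so the tips are about 24 mm short of the TCP. I back off 2 mm and close.

>>> {"name": "servo_tool", "arguments": {
  "moves": [
    [0,0.007,0,-0.007,0,0,0],
    [0,0.007,0,-0.007,0,0,0],
    [1,0.007,0,-0.007,0,0,0],
    [1,0.007,0,-0.007,0,0,0],
    [1,0.007,0,-0.007,0,0,0],
    [1,0.007,0,-0.007,0,0,0],
    [1,0.007,0,-0.007,0,0,0],
    [1,0.007,0,-0.007,0,0,0]
  ]
}}

```text
time_s: 35.05
ee_pos: [0.5404, 0.0899, -0.0111]
tool_rot: [0.754, 0.533, 0.312, -0.222]
wrist_force: [-0.2, -0.0, -1.3]
opening: 0.0692
finger_force: 30.0
```

>>> {"name": "servo_tool", "arguments": {
  "moves": [
    [1,0.1,0,-0.1,0,0,0],
    [1,0.2,0,-0.2,0,0,0],
    [1,0.3,0,-0.3,0,0,0],
    [1,0.4,0,-0.4,0,0,0],
    [1,0.5,0,-0.5,0,0,0],
    [1,0.6,0,-0.6,0,0,0],
    [1,0.6,0,-0.6,0,0,0],
    [1,0.6,0,-0.6,0,0,0]
  ]
}}

```text
time_s: 35.85
ee_pos: [0.5407, 0.0897, 0.2011]
tool_rot: [0.754, 0.534, 0.312, -0.222]
wrist_force: [0.3, -0.2, -1.8]
opening: 0.0692
finger_force: 30.0
```

```bash
python3 - <<'E'
from h import *
s,p,r=state(); print(s['time_s'],s['q'],p,s['opening'],s['finger_force'])
P=toolR(169,45,1)
# overview above the stand while carrying: tilted pose
chain([([.50,-.20,.28],P)])
print((r.inv()*P).magnitude()*57.3)
E
```

```text
35.85 [-0.3311  0.3398  1.8988  0.9076  1.114  -0.5032] [0.5407 0.0897 0.2011] 0.06918766949074868 29.99368965625763
[-0.587, 0.231, -1.035, -0.001, -0.406, 0.495] rows>= 15
115.2360954228951
```

Cassette gripped (69.2 mm, 30 N) and lifted. Now for a precise look at the stand from the two stored wrist views.

```bash
python3 - <<'E'
from h import *
a=np.load("w1.npz")["img"][95:225,365:485]; b=np.load("w3.npz")["img"][145:255,440:545]
A=cv2.resize(a,(400,433),interpolation=cv2.INTER_CUBIC); B=cv2.resize(b,(400,419),interpolation=cv2.INTER_CUBIC)
B=cv2.copyMakeBorder(B,0,14,0,0,cv2.BORDER_CONSTANT)
cv2.imwrite("pics/stand.png",np.hstack([A,B]))
E
```

```text
(no output)
```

View pics/stand.png

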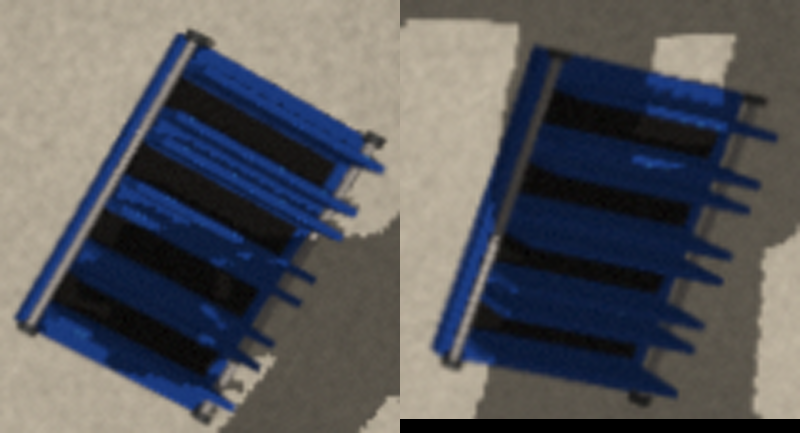

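The stand shows four dark slot floors between fin pairs, with rods along both ends (ends near (425,107), (374,192), (477,137) and (426,218) in w1). The oblique view biases the slots, so I take a picture from straight above while carrying the cassette.

```bash
python3 - <<'E'
from h import *
V=toolR(169,0,1); _,p,r=state()
t=np.array([.39,-.318,.38])
mid=toolR(169,20,1)
chain([((p+t)/2+[0,0,.04],V),(t,V)])
E
```

```text
[-0.248, -0.014, -0.981, -0.178, -0.205, 0.428] rows>= 12
[-0.14, 0.858, -0.198, 0.0, 0.0, 0.0] rows>= 6
```

>>> {"name": "servo_tool", "arguments": {
  "moves": [
    [1,-0.248,-0.014,-0.981,-0.178,-0.205,0.428],
    [1,-0.248,-0.014,-0.981,-0.178,-0.205,0.428],
    [1,-0.248,-0.014,-0.981,-0.178,-0.205,0.428],
    [1,-0.248,-0.014,-0.981,-0.178,-0.205,0.428],
    [1,-0.248,-0.014,-0.981,-0.178,-0.205,0.428],
    [1,-0.248,-0.014,-0.981,-0.178,-0.205,0.428],
    [1,-0.248,-0.014,-0.981,-0.178,-0.205,0.428],
    [1,-0.248,-0.014,-0.981,-0.178,-0.205,0.428],
    [1,-0.248,-0.014,-0.981,-0.178,-0.205,0.428],
    [1,-0.248,-0.014,-0.981,-0.178,-0.205,0.428],
    [1,-0.248,-0.014,-0.981,-0.178,-0.205,0.428],
    [1,-0.248,-0.014,-0.981,-0.178,-0.205,0.428]
  ]
}}

```text
time_s: 37.05
ee_pos: [0.4659, -0.1134, 0.3286]
tool_rot: [0.995, -0.096, -0.002, -0.001]
wrist_force: [-0.0, -0.4, -1.4]
opening: 0.0697
finger_force: 30.0
```

>>> {"name": "servo_tool", "arguments": {
  "moves": [
    [1,-0.14,0.858,-0.198,0,0,0],
    [1,-0.14,0.858,-0.198,0,0,0],
    [1,-0.14,0.858,-0.198,0,0,0],
    [1,-0.14,0.858,-0.198,0,0,0],
    [1,-0.14,0.858,-0.198,0,0,0],
    [1,-0.14,0.858,-0.198,0,0,0],
    [1,-0.14,0.858,-0.198,0,0,0],
    [1,-0.14,0.858,-0.198,0,0,0]
  ]
}}

```text
time_s: 37.85
ee_pos: [0.3904, -0.3171, 0.3793]
tool_rot: [0.995, -0.095, -0.0, -0.001]
wrist_force: [-0.4, 0.8, -0.3]
opening: 0.0692
finger_force: 30.0
```

```bash
python3 - <<'E'
from h import *
s,p,r=state(); print(s['time_s'],s['q'],p,s['opening'],s['finger_force'])
c=cam("wrist","w13"); np.savez("w13.npz",**c); print(c['xyz'])
im=c["img"]; hsv=cv2.cvtColor(im,cv2.COLOR_BGR2HSV)
blue=cv2.inRange(hsv,(105,150,50),(122,255,255)); blue[230:]=0
k=max(cv2.findContours(blue,cv2.RETR_EXTERNAL,cv2.CHAIN_APPROX_NONE)[0],key=cv2.contourArea); print(cv2.boundingRect(k))
blk=cv2.inRange(im.max(2),0,45); x,y,w,h=cv2.boundingRect(k); m=np.zeros_like(blk); m[y:y+h,x:x+w]=blk[y:y+h,x:x+w]
for q in cv2.findContours(m,cv2.RETR_EXTERNAL,cv2.CHAIN_APPROX_NONE)[0]:
    if cv2.contourArea(q)>150:
        b=cv2.boxPoints(cv2.minAreaRect(q)); P=onplane(c,b,.01)[:,:2]; print(cv2.contourArea(q),b.round(1).tolist(),P.mean(0),np.linalg.norm(P[1]-P[0]),np.linalg.norm(P[2]-P[1]))
X,Y=max(0,x-15),max(0,y-15)
cv2.imwrite("pics/stand2.png",cv2.resize(im[Y:y+h+15,X:x+w+15],None,fx=3.3,fy=3.3,interpolation=cv2.INTER_CUBIC)[:600,:800]); print(X,Y)
E
```

```text
37.85 [-0.7753  0.1351  1.479   0.0008  1.529   0.9863] [ 0.3904 -0.3171  0.3793] 0.06918206353184184 29.994782209396362
[ 0.4714 -0.3321  0.5702]
(238, 35, 73, 107)
454.0 [[245.0, 122.0], [304.0, 122.0], [304.0, 130.0], [245.0, 130.0]] [ 0.4279 -0.3139] 0.08708587392354677 0.011682838939009605
577.5 [[244.0, 97.0], [304.0, 97.0], [304.0, 107.0], [244.0, 107.0]] [ 0.4619 -0.3198] 0.08708635150931611 0.014169522913939319
547.0 [[243.0, 82.0], [243.0, 72.0], [305.0, 72.0], [305.0, 82.0]] [ 0.4961 -0.3266] 0.013776484387873052 0.08857116351599689
447.0 [[242.89999389648438, 55.20000076293945], [243.0, 47.0], [305.1000061035156, 48.0], [305.0, 56.20000076293945]] [ 0.53   -0.3332] 0.01097393822649031 0.08744731889294725
223 20
```

View pics/stand2.png

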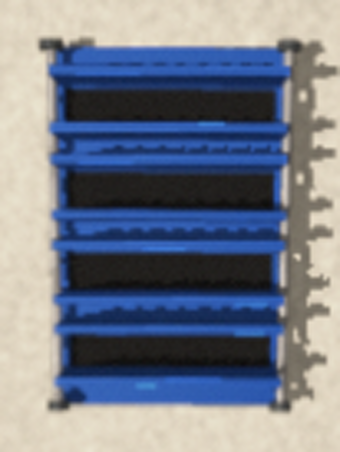

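The top-down crop shows four slots between fin pairs, with fin tops at rows 70/127, 158/214, 244/300 and 328/381 and columns about 52–288. The slots align with the image axes. I convert them on the 46 mm plane.

```bash
python3 - <<'E'
from h import *
c=dict(np.load("w13.npz")); im=c["img"].astype(float)
# refine fin tops by blue-brightness row profile over the stand's middle columns
for u0,u1 in((252,264),(268,280),(286,298)):
    p=im[30:145,u0:u1,0].mean(1); pk=[i for i in range(2,113) if p[i]==p[max(0,i-3):i+4].max() and p[i]>110]
    sub=[30+i+.5*(p[i-1]-p[i+1])/(p[i-1]-2*p[i]+p[i+1]+1e-9) for i in pk]; print(u0,np.round(sub,1).tolist())
rows=np.array([98.5,186,272,354.5])/3.3+20-.5; u=223+169.8/3.3-.5
P=onplane(c,[(u,v) for v in rows],.046); print(P[:,:2],np.linalg.norm(np.diff(P,axis=0),axis=1))
L=onplane(c,[(223+52/3.3-.5,20+70/3.3),(223+288/3.3-.5,20+70/3.3),(223+58/3.3-.5,20+381/3.3),(223+281/3.3-.5,20+381/3.3)],.046)
e=[L[0]-L[1],L[2]-L[3]]; print([np.linalg.norm(x) for x in e],[np.degrees(np.arctan2(x[1],x[0]))-90 for x in e])
d=P[0]-P[3]; print("yaw",np.degrees(np.arctan2(d[1],d[0])),"centre",P.mean(0))
E
```

```text
252 [41.1, 58.4, 63.2, 68.2, 87.8, 94.1, 111.1, 119.3, 136.4]
268 [32.0, 40.6, 58.4, 63.1, 67.4, 87.6, 94.7, 110.5, 119.2, 135.5]
286 [40.4, 58.2, 63.3, 67.5, 85.1, 94.2, 110.7, 119.4, 136.3]
[[ 0.5289 -0.3336]
 [ 0.4959 -0.3271]
 [ 0.4625 -0.3206]
 [ 0.4295 -0.3141]] [0.0336 0.034  0.0337]
[np.float64(0.09387470023329385), np.float64(0.09423409483895225)] [np.float64(-10.942004913525707), np.float64(-10.894759873184952)]
yaw -11.128270572670823 centre [ 0.4792 -0.3239  0.046 ]
```

```bash
cat >> h.py <<'E'
TIP2=.024
SLOTS={1:[.4287,-.3140],2:[.4622,-.3203],3:[.4960,-.3268],4:[.5295,-.3334]}
def place_pose(k,f,c,up=0,dz=.0009):
    P=toolR(169,45,f); h=np.radians(169); e=np.r_[SLOTS[k],.050+c+up]-dz*np.array([np.cos(h),np.sin(h),0]); return e+zoff(P,TIP2),P
E
python3 - <<'E'
from h import *
print(place_pose(1,1,.0105)[0])
chain([place_pose(1,1,.0105,.10),place_pose(1,1,.0105,.045)])
E
```

```text
[ 0.4129 -0.3109  0.0435]
[0.084, -0.04, 0.944, -0.0, -0.25, 0.001] rows>= 7
[0.156, -0.0, 0.156, 0.0, 0.0, 0.0] rows>= 3
```

>>> {"name": "servo_tool", "arguments": {
  "moves": [
    [1,0.084,-0.04,0.5,0,-0.25,0.001],
    [1,0.084,-0.04,0.8,0,-0.25,0.001],
    [1,0.084,-0.04,0.944,0,-0.25,0.001],
    [1,0.084,-0.04,0.944,0,-0.25,0.001],
    [1,0.084,-0.04,0.944,0,-0.25,0.001],
    [1,0.084,-0.04,0.944,0,-0.25,0.001],
    [1,0.084,-0.04,0.944,0,-0.25,0.001],
    [1,0.084,-0.04,0.944,0,-0.25,0.001]
  ]
}}

```text
time_s: 38.7
ee_pos: [0.4135, -0.312, 0.1449]
tool_rot: [0.92, -0.09, -0.38, -0.036]
wrist_force: [-0.2, 0.2, 0.2]
opening: 0.0692
finger_force: 30.0
```

```bash
python3 - <<'E'
from h import *
s,p,r=state(); print(s['time_s'],s['q'],p,s['opening'],s['finger_force'])
t=place_pose(1,1,.0105,.10); print(p-t[0],(r.inv()*t[1]).magnitude()*57.3)
chain([place_pose(1,1,.0105,.042)])
c=cam("scene","s14"); np.savez("s14.npz",**c)
hsv=cv2.cvtColor(c["img"],cv2.COLOR_BGR2HSV); m=cv2.inRange(hsv,(5,140,80),(20,255,255))
for k in cv2.findContours(m,cv2.RETR_EXTERNAL,cv2.CHAIN_APPROX_NONE)[0]:
    if cv2.contourArea(k)>15: print(cv2.boundingRect(k),cv2.contourArea(k))
e=np.r_[SLOTS[1],.150]; y=np.array([np.sin(np.radians(11)),np.cos(np.radians(11)),0])
print("expect comb corners",project(c,[e+[0,0,z]+w*y for z in(.04,.051) for w in(-.026,.026)]).round(1).tolist())
E
```

```text
38.7 [-0.5805  0.7921  1.2671 -0.2783  1.8169  1.2215] [ 0.4135 -0.312   0.1449] 0.0692197476427231 29.996369183063507
[ 0.0006 -0.0011  0.0014] 0.2360453593921382
[0.165, -0.004, 0.171, -0.0, -0.001, -0.001] rows>= 3
(228, 396, 12, 24) 39.0
(169, 381, 22, 16) 100.0
(241, 232, 16, 8) 41.5
(217, 227, 15, 5) 24.0
expect comb corners [[141.2, 232.6], [157.7, 223.2], [140.5, 229.5], [157.1, 220.0]]
```

>>> {"name": "servo_tool", "arguments": {
  "moves": [
    [1,0.08,-0.004,0.085,0,0,0],
    [1,0.165,-0.004,0.171,0,-0.001,-0.001],
    [1,0.165,-0.004,0.171,0,-0.001,-0.001],
    [1,0.165,-0.004,0.171,0,-0.001,-0.001]
  ]
}}

```text
time_s: 39.15
ee_pos: [0.4123, -0.3115, 0.0869]
tool_rot: [0.919, -0.089, -0.381, -0.037]
wrist_force: [0.5, -0.2, 0.4]
opening: 0.0694
finger_force: 30.0
```

>>> {"name": "servo_tool", "arguments": {
  "moves": [
    [1,0.02,0,0.02,0,0,0],
    [1,0.035,0,0.035,0,0,0],
    [1,0.05,0,0.05,0,0,0],
    [1,0.05,0,0.05,0,0,0]
  ]
}}

```text
time_s: 39.55
ee_pos: [0.4115, -0.3109, 0.0665]
tool_rot: [0.919, -0.089, -0.383, -0.038]
wrist_force: [-1.0, -0.6, -0.7]
opening: 0.0696
finger_force: 30.0
```

>>> {"name": "servo_tool", "arguments": {
  "moves": [
    [1,0.015,0,0.015,0,0,0],
    [1,0.03,0,0.03,0,0,0],
    [1,0.03,0,0.03,0,0,0]
  ]
}}

```text
time_s: 39.85
ee_pos: [0.4114, -0.3108, 0.0556]
tool_rot: [0.919, -0.089, -0.383, -0.038]
wrist_force: [-0.3, -0.3, -1.5]
opening: 0.0691
finger_force: 30.0
```

```bash
python3 - <<'E'
from h import *
s,p,r=state(); print(s['time_s'],p,s['opening'],s['finger_force'],s['wrist_force'],p-place_pose(1,1,.0105)[0])
chain([place_pose(1,1,.0105,.0)])
E
```

```text
39.85 [ 0.4114 -0.3108  0.0556] 0.06911582068175284 29.99632716178894 [-0.2649 -0.291  -1.5447] [-0.0015  0.0001  0.012 ]
[0.038, -0.001, 0.03, -0.001, 0.001, 0.0] rows>= 2
```

>>> {"name": "servo_tool", "arguments": {
  "moves": [
    [1,0.012,0,0.008,0,0,0],
    [1,0.024,0,0.018,0,0,0],
    [1,0.03,0,0.024,0,0,0],
    [1,0.03,0,0.024,0,0,0]
  ]
}}

```text
time_s: 40.25
ee_pos: [0.4126, -0.3111, 0.0465]
tool_rot: [0.919, -0.089, -0.383, -0.038]
wrist_force: [-0.1, -0.6, -1.4]
opening: 0.0693
finger_force: 30.0
```

>>> {"name": "servo_tool", "arguments": {
  "moves": [
    [1,0.006,0,0.005,0,0,0],
    [1,0.008,0,0.007,0,0,0],
    [1,0.008,0,0.007,0,0,0]
  ]
}}

```text
time_s: 40.55
ee_pos: [0.4129, -0.3112, 0.0441]
tool_rot: [0.919, -0.089, -0.382, -0.038]
wrist_force: [0.6, 0.6, -1.4]
opening: 0.0695
finger_force: 30.0
```

>>> {"name": "servo_tool", "arguments": {
  "moves": [
    [1,0.004,0,0.004,0,0,0],
    [1,0.004,0,0.004,0,0,0]
  ]
}}

```text
time_s: 40.75
ee_pos: [0.4129, -0.3113, 0.043]
tool_rot: [0.919, -0.089, -0.382, -0.038]
wrist_force: [-0.3, -0.6, 1.4]
opening: 0.0693
finger_force: 30.0
```

>>> {"name": "servo_tool", "arguments": {
  "moves": [
    [1,0.004,0,0.004,0,0,0],
    [1,0.004,0,0.004,0,0,0]
  ]
}}

```text
time_s: 40.95
ee_pos: [0.413, -0.3114, 0.0428]
tool_rot: [0.919, -0.089, -0.383, -0.038]
wrist_force: [0.8, 0.1, 11.7]
opening: 0.069
finger_force: 30.0
```

Seated on the slot floor. I release and retract along the tool axis.

>>> {"name": "servo_tool", "arguments": {
  "moves": [
    [0.1,0,0,0,0,0,0],
    [0.1,0,0,0,0,0,0],
    [0.1,0,0,0,0,0,0],
    [0.1,0,0,0,0,0,0],
    [0.1,0,0,-0.15,0,0,0],
    [0.1,0,0,-0.35,0,0,0],
    [0.1,0,0,-0.55,0,0,0],
    [0.1,0,0,-0.75,0,0,0],
    [0.1,0,0,-0.95,0,0,0],
    [0.1,0,0,-0.95,0,0,0]
  ]
}}

```text
time_s: 41.95
ee_pos: [0.5803, -0.3439, 0.211]
tool_rot: [0.92, -0.089, -0.38, -0.037]
wrist_force: [-0.7, 0.5, -0.0]
opening: 0.0841
finger_force: 0.0
```

```bash
python3 - <<'E'
from h import *
s,p,r=state(); print(s['time_s'],s['q'],p,s['opening'])
K=toolR(-90,0,1)
chain([([.50,-.02,.40],K)])
c=cam("wrist","w15"); np.savez("w15.npz",**c)
hsv=cv2.cvtColor(c["img"],cv2.COLOR_BGR2HSV); m=cv2.inRange(hsv,(5,140,60),(20,255,255))
for k in cv2.findContours(m,cv2.RETR_EXTERNAL,cv2.CHAIN_APPROX_NONE)[0]:
    if cv2.contourArea(k)>30: print(cv2.minAreaRect(k))
e=np.r_[SLOTS[1],.09]; y=np.array([np.sin(np.radians(11)),np.cos(np.radians(11)),0]); xh=np.array([np.cos(np.radians(11)),-np.sin(np.radians(11)),0])
print("expect comb top",project(c,[e+[0,0,.011]+w*y+q*xh for q in(-.002,.002) for w in(-.026,.026)]).round(1).tolist(),"comb root",project(c,[e+w*y+.005*xh for w in(-.026,.026)]).round(1).tolist())
E
```

```text
41.95 [-0.5062  1.1267  0.4489 -0.2972  2.3029  1.1433] [ 0.5803 -0.3439  0.211 ] 0.0840705383518146
[-0.933, -1.21, -0.137, -0.219, 0.18, -0.529] rows>= 14
((392.5, 409.0), (20.0, 333.0), 90.0)
((475.4923400878906, 353.4385070800781), (70.45172882080078, 31.628854751586914), 82.87498474121094)
((85.96154022216797, 353.3077087402344), (31.008682250976562, 70.57575988769531), 7.125016689300537)
((281.0, 201.0), (10.0, 48.0), 90.0)
((281.0, 188.5), (7.0, 46.0), 90.0)
((70.24718475341797, 148.9044952392578), (46.53390121459961, 8.05598258972168), 32.0053825378418)
((12.522407531738281, 107.365966796875), (41.77096176147461, 10.57237434387207), 41.4964714050293)
expect comb top [[305.2, 206.5], [256.4, 206.5], [305.4, 204.7], [256.2, 204.7]] comb root [[305.2, 194.3], [256.3, 194.3]]
```

Comb 1 appears where it should, level and at the right height. Now back to the two touching cassettes.

>>> {"name": "servo_tool", "arguments": {
  "moves": [
    [0.1,-0.6,-0.7,-0.5,-0.219,0.18,-0.529],
    [0.1,-0.6,-0.7,-0.5,-0.219,0.18,-0.529],
    [0.1,-0.6,-0.7,-0.5,-0.219,0.18,-0.529],
    [0.1,-0.6,-0.7,-0.5,-0.219,0.18,-0.529],
    [0.1,-0.6,-0.7,-0.5,-0.219,0.18,-0.529],
    [0.1,-0.6,-0.7,-0.5,-0.219,0.18,-0.529],
    [0.1,-0.6,-0.7,-0.5,-0.219,0.18,-0.529],
    [0.1,-0.6,-0.7,-0.5,-0.219,0.18,-0.529],
    [0.1,-0.6,-0.7,-0.5,-0.219,0.18,-0.529],
    [0.1,-0.6,-0.7,-0.5,-0.219,0.18,-0.529],
    [0.1,-0.6,-0.7,-0.5,-0.219,0.18,-0.529],
    [0.1,-0.6,-0.7,-0.5,-0.219,0.18,-0.529]
  ]
}}

```text
time_s: 43.2
ee_pos: [0.5945, -0.1687, 0.4029]
tool_rot: [0.731, 0.682, -0.02, -0.004]
wrist_force: [0.1, -0.0, 0.5]
opening: 0.0839
finger_force: 0.0
```

```bash
python3 - <<'E'
from h import *
s,p,r=state(); print(s['time_s'],s['q'],p)
chain([([.50,-.02,.40],toolR(-90,0,1))])
E
```

```text
43.2 [-0.3362  0.389   1.0988 -0.0319  1.6789 -0.2687] [ 0.5945 -0.1687  0.4029]
[0.567, -0.419, 0.012, -0.011, 0.007, -0.022] rows>= 5
```

>>> {"name": "servo_tool", "arguments": {
  "moves": [
    [0.35,0.567,-0.419,0.012,-0.011,0.007,-0.022],
    [0.35,0.567,-0.419,0.012,-0.011,0.007,-0.022],
    [0.35,0.567,-0.419,0.012,-0.011,0.007,-0.022],
    [0.35,0.567,-0.419,0.012,-0.011,0.007,-0.022],
    [0.35,0.567,-0.419,0.012,-0.011,0.007,-0.022],
    [0.35,0.567,-0.419,0.012,-0.011,0.007,-0.022],
    [0.35,0.567,-0.419,0.012,-0.011,0.007,-0.022]
  ]
}}

```text
time_s: 43.9
ee_pos: [0.5014, -0.0206, 0.3998]
tool_rot: [0.71, 0.704, -0.002, 0.0]
wrist_force: [0.5, -0.2, 0.8]
opening: 0.0606
finger_force: 0.0
```

```bash
python3 - <<'E'
from h import *
s,p,r=state(); print(s['time_s'],s['q'],p,s['opening'])
c=cam("wrist","w16"); np.savez("w16.npz",**c); L=cassettes(c)
o,yaw=min(L,key=lambda a:a[0][0]); K=toolR(yaw-180,0,1); a=np.radians(yaw)
def e(z,cx): return np.r_[o+cx*np.array([np.cos(a),np.sin(a)]),z-TIP2]
print(o,yaw); chain([(e(.05,.049),K),(e(.004,.049),K)])
E
```

```text
43.9 [-0.1321  0.1282  1.4399 -0.0028  1.5749 -0.1247] [ 0.5014 -0.0206  0.3998] 0.06058862128218282
cassette [ 0.4686 -0.0894] 106.3 comb dir 106.0 size 0.05 0.0589
cassette [ 0.5463 -0.0764] 91.6 comb dir 91.3 size 0.0491 0.0595
[ 0.4686 -0.0894] 106.33745486646241
[-0.084, -0.183, 1.496, -0.001, 0.001, -0.093] rows>= 9
[0.0, 0.0, 0.184, 0.0, 0.0, 0.0] rows>= 2
```

>>> {"name": "servo_tool", "arguments": {
  "moves": [
    [0.35,-0.084,-0.183,1.0,0,0.001,-0.093],
    [0.35,-0.084,-0.183,1.0,0,0.001,-0.093],
    [0.35,-0.084,-0.183,1.0,0,0.001,-0.093],
    [0.35,-0.084,-0.183,1.0,0,0.001,-0.093],
    [0.35,-0.084,-0.183,1.0,0,0.001,-0.093],
    [0.35,-0.084,-0.183,1.0,0,0.001,-0.093],
    [0.35,-0.084,-0.183,1.0,0,0.001,-0.093]
  ]
}}

```text
time_s: 44.65
ee_pos: [0.4555, -0.0417, 0.1507]
tool_rot: [0.6, 0.8, -0.0, -0.001]
wrist_force: [1.2, 0.7, 0.6]
opening: 0.0607
finger_force: 0.0
```

```bash
python3 - <<'E'
from h import *
o=np.array([.4685,-.0894]); yaw=106.1; K=toolR(yaw-180,0,1); a=np.radians(yaw)
def e(z,cx): return np.r_[o+cx*np.array([np.cos(a),np.sin(a)]),z-TIP2]
s,p,r=state(); print(p,s['opening']); chain([(e(.03,.049),K),(e(.004,.049),K)])
E
```

```text
[ 0.4555 -0.0417  0.1507] 0.06070074826493691
[-0.003, -0.001, 0.579, -0.001, -0.001, 0.001] rows>= 4
[0.0, 0.0, 0.104, 0.0, 0.0, 0.0] rows>= 2
```

>>> {"name": "servo_tool", "arguments": {
  "moves": [
    [0.35,-0.003,-0.001,0.2,0,0,0],
    [0.35,-0.003,-0.001,0.4,0,0,0],
    [0.35,-0.003,-0.001,0.55,0,0,0],
    [0.35,-0.003,-0.001,0.58,0,0,0],
    [0.35,-0.003,-0.001,0.61,0,0,0],
    [0.35,-0.003,-0.001,0.64,0,0,0],
    [0.35,-0.003,-0.001,0.67,0,0,0],
    [0.35,-0.003,-0.001,0.67,0,0,0]
  ]
}}

```text
time_s: 45.45
ee_pos: [0.4562, -0.0421, -0.0162]
tool_rot: [0.599, 0.801, 0.0, 0.0]
wrist_force: [1.3, 0.5, 6.1]
opening: 0.0602
finger_force: 3.6
```

>>> {"name": "servo_tool", "arguments": {
  "moves": [
    [1,0,0,0,0,0,0],
    [1,0,0,0,0,0,0],
    [1,0,0,0,0,0,0],
    [1,0,0,0,0,0,0]
  ]
}}

```text
time_s: 45.85
ee_pos: [0.4541, -0.0418, -0.0162]
tool_rot: [0.599, 0.801, -0.001, -0.002]
wrist_force: [-7.2, 0.6, 9.6]
opening: 0.0328
finger_force: 5.1
```

The fingers rested on the plate edge and slid over the comb: the finger body is a bit wider than its pad. I rise, open and re-measure.

>>> {"name": "servo_tool", "arguments": {
  "moves": [
    [1,0,0,-0.04,0,0,0],
    [0.35,0,0,-0.3,0,0,0],
    [0.35,0,0,-0.5,0,0,0],
    [0.35,0,0,-0.8,0,0,0],
    [0.35,0,0,-1,0,0,0],
    [0.35,0,0,-1,0,0,0],
    [0.35,0,0,-1,0,0,0]
  ]
}}

```text
time_s: 46.55
ee_pos: [0.4578, -0.0425, 0.2393]
tool_rot: [0.599, 0.801, 0.002, 0.004]
wrist_force: [0.4, 0.0, -0.3]
opening: 0.06
finger_force: 0.0
```

```bash
python3 - <<'E'
from h import *
s,p,r=state(); print(s['time_s'],p,s['opening'])
c=cam("wrist","w17"); np.savez("w17.npz",**c); L=cassettes(c)
hsv=cv2.cvtColor(c["img"],cv2.COLOR_BGR2HSV); m=cv2.inRange(hsv,(5,140,60),(20,255,255))
for k in cv2.findContours(m,cv2.RETR_EXTERNAL,cv2.CHAIN_APPROX_NONE)[0]:
    if cv2.contourArea(k)>150:
        b=cv2.boxPoints(cv2.minAreaRect(k)); q=onplane(c,b,.008)[:,:2]; print("org",b.mean(0).round(),q.mean(0),np.linalg.norm(q[1]-q[0]),np.linalg.norm(q[2]-q[1]),np.degrees(np.arctan2(*(q[1]-q[0])[::-1])))
E
```

```text
46.55 [ 0.4578 -0.0425  0.2393] 0.06000908357477383
cassette [ 0.5468 -0.0759] 91.4 comb dir 92.3 size 0.0606 0.0508
cassette [ 0.4732 -0.0912] 96.0 comb dir 97.2 size 0.0587 0.0505
org [362. 400.] [ 0.6859 -0.3425] 0.5852461140821845 0.0825136421554061 14.74446176600618
org [425. 355.] [ 0.7296 -0.2398] 0.026907717258871654 0.12493714540576946 25.20544459603787
org [137. 355.] [ 0.3432 -0.3514] 0.12327894757715635 0.0313147498481605 93.78846090825448
org [351. 188.] [ 0.5461 -0.042 ] 0.010073033914698222 0.05013688400027337 94.31692549853874
org [284. 183.] [ 0.4693 -0.0578] 0.009981131154471776 0.05001606647997964 96.04158054425747
org [353. 178.] [ 0.5446 -0.0291] 0.011039557231420178 0.05137384609312392 93.70828218247563
org [286. 172.] [ 0.4675 -0.0447] 0.011172548018671347 0.0508935112795107 95.88566291394174
org [486.  39.] [0.6322 0.1576] 0.025981616702107874 0.026925088419548906 18.8759485615634
```

The slip turned cassette 3 to yaw 96° at (.473,−.091). Cassette 2's comb is the one with free space on both sides, so I pull that one out along +y instead.

```bash
python3 - <<'E'
from h import *
o=np.array([.5468,-.0759]); yaw=92.5; K=toolR(yaw-180,0,1); a=np.radians(yaw)
def e(z,cx): return np.r_[o+cx*np.array([np.cos(a),np.sin(a)]),z-.026]
s,p,r=state(); chain([(e(.04,.0515),K),(e(.0035,.0515),K)])
E
```

```text
[-0.029, 0.353, 0.891, 0.002, 0.001, 0.077] rows>= 6
[0.0, 0.0, 0.146, 0.0, 0.0, 0.0] rows>= 2
```

>>> {"name": "servo_tool", "arguments": {
  "moves": [
    [0.37,-0.029,0.353,0.3,0.002,0.001,0.077],
    [0.37,-0.029,0.353,0.5,0.002,0.001,0.077],
    [0.37,-0.029,0.353,0.7,0.002,0.001,0.077],
    [0.37,-0.029,0.353,0.891,0.002,0.001,0.077],
    [0.37,-0.029,0.353,0.891,0.002,0.001,0.077],
    [0.37,-0.029,0.353,0.891,0.002,0.001,0.077],
    [0.37,-0.029,0.353,0.891,0.002,0.001,0.077]
  ]
}}

```text
time_s: 47.3
ee_pos: [0.5411, -0.024, 0.0104]
tool_rot: [0.691, 0.722, -0.002, -0.005]
wrist_force: [0.5, 0.4, 0.3]
opening: 0.0583
finger_force: 0.0
```

```bash
python3 - <<'E'
from h import *
o=np.array([.5468,-.0759]); yaw=92.5; K=toolR(yaw-180,0,1); a=np.radians(yaw)
def e(z,cx): return np.r_[o+cx*np.array([np.cos(a),np.sin(a)]),z-.026]
s,p,r=state(); print(p,s['opening']); chain([(e(.0035,.0515),K)])
E
```

```text
[ 0.5411 -0.024   0.0104] 0.05833867414257094
[-0.003, 0.015, 0.132, -0.003, -0.001, 0.0] rows>= 2
```

>>> {"name": "servo_tool", "arguments": {
  "moves": [
    [0.37,-0.003,0.015,0,-0.003,0,0],
    [0.37,-0.003,0.015,0.03,-0.003,0,0],
    [0.37,-0.003,0.015,0.07,-0.003,0,0],
    [0.37,-0.003,0.015,0.1,-0.003,0,0],
    [0.37,-0.003,0.015,0.125,-0.003,0,0],
    [0.37,-0.003,0.015,0.125,-0.003,0,0]
  ]
}}

```text
time_s: 47.9
ee_pos: [0.5445, -0.0245, -0.0221]
tool_rot: [0.692, 0.722, 0.001, -0.001]
wrist_force: [-0.6, -0.7, 0.2]
opening: 0.0587
finger_force: 0.0
```

>>> {"name": "servo_tool", "arguments": {
  "moves": [
    [1,0,0,0,0,0,0],
    [1,0,0,0,0,0,0],
    [1,0,0,0,0,0,0]
  ]
}}

```text
time_s: 48.2
ee_pos: [0.5453, -0.0246, -0.0209]
tool_rot: [0.692, 0.722, 0.002, -0.0]
wrist_force: [0.1, -0.0, -0.3]
opening: 0.0503
finger_force: 30.0
```

>>> {"name": "servo_tool", "arguments": {
  "moves": [
    [1,0.03,0.015,-0.004,0,0,0],
    [1,0.1,0.02,-0.004,0,0,0],
    [1,0.18,0.02,-0.004,0,0,0],
    [1,0.26,0.02,-0.004,0,0,0],
    [1,0.34,0.02,-0.004,0,0,0],
    [1,0.34,0.02,0,0,0,0],
    [0.3,0.34,0.02,0,0,0,0],
    [0.3,0.34,0.02,0,0,0,0],
    [0.3,0.34,0.02,0,0,0,0],
    [0,0.34,0.02,-0.3,0,0,0],
    [0,0.34,0.02,-0.6,0,0,0],
    [0,0.34,0.02,-1,0,0,0]
  ]
}}

```text
time_s: 49.4
ee_pos: [0.5459, 0.0595, 0.1308]
tool_rot: [0.692, 0.722, 0.001, -0.001]
wrist_force: [1.0, 0.3, 0.5]
opening: 0.0845
finger_force: 0.0
```

>>> {"name": "servo_tool", "arguments": {
  "moves": [
    [0,-0.2,0,-0.3,0,0,0],
    [0,-0.2,0,-0.3,0,0,0],
    [0,-0.2,0,-0.3,0,0,0],
    [0,-0.2,0,-0.3,0,0,0]
  ]
}}

```text
time_s: 49.8
ee_pos: [0.5483, 0.0093, 0.204]
tool_rot: [0.692, 0.722, 0.002, -0.0]
wrist_force: [-0.3, 0.5, -0.9]
opening: 0.0928
finger_force: 0.0
```

```bash
python3 - <<'E'
from h import *
s,p,r=state(); print(s['time_s'],s['q'],p,s['opening'])
c=cam("wrist","w18"); np.savez("w18.npz",**c); L=cassettes(c)
for o,y in L:
    g,G=grip_pose(o,y,1); print("for",o); chain([(g-zoff(G,.08)+[0,0,.04],G)])
E
```

```text
49.8 [-0.0697  0.336   1.6455  0.0035  1.1584 -0.1131] [0.5483 0.0093 0.204 ] 0.0927917664209119
cassette [ 0.4725 -0.0915] 96.0 comb dir 96.8 size 0.0508 0.0609
cassette [0.5481 0.0106] 91.4 comb dir 88.9 size 0.0584 0.0497
for [ 0.4725 -0.0915]
[-0.194, -0.33, 0.469, -0.008, -0.251, -0.019] rows>= 7
for [0.5481 0.0106]
[0.202, 0.005, 0.47, 0.002, -0.251, 0.006] rows>= 7
```

Both cassettes are free now, at (.4725,−.0915) and (.548,.011). I take the first one.

>>> {"name": "servo_tool", "arguments": {
  "moves": [
    [0,-0.194,-0.33,0.3,-0.008,-0.251,-0.019],
    [0,-0.194,-0.33,0.469,-0.008,-0.251,-0.019],
    [0,-0.194,-0.33,0.469,-0.008,-0.251,-0.019],
    [0,-0.194,-0.33,0.469,-0.008,-0.251,-0.019],
    [0,-0.194,-0.33,0.469,-0.008,-0.251,-0.019],
    [0,-0.194,-0.33,0.469,-0.008,-0.251,-0.019],
    [0,-0.194,-0.33,0.469,-0.008,-0.251,-0.019],
    [0,-0.194,-0.33,0.469,-0.008,-0.251,-0.019]
  ]
}}

```text
time_s: 50.65
ee_pos: [0.4676, -0.0413, 0.0855]
tool_rot: [0.617, 0.688, -0.255, 0.284]
wrist_force: [1.0, -0.3, -0.6]
opening: 0.093
finger_force: 0.0
```

```bash
python3 - <<'E'
from h import *
s,p,r=state(); print(s['time_s'],s['q'],p)
c=cam("wrist","w19"); cassettes(c)
g,G=grip_pose([.4725,-.0915],96.4,1,z=.0089); print(g)
chain([(g-zoff(G,.03),G),(g,G)])
E
```

```text
50.65 [ 0.2696  0.5367  1.9747 -0.9395  1.0416  0.8311] [ 0.4676 -0.0413  0.0855]
cassette [ 0.473  -0.0913] 101.0 comb dir 96.0 size 0.0507 0.0596
[ 0.4732 -0.0978 -0.0095]
[0.11, -0.004, 0.31, -0.001, -0.0, -0.001] rows>= 3
[0.0, -0.0, 0.12, 0.0, 0.0, 0.0] rows>= 2
```

>>> {"name": "servo_tool", "arguments": {
  "moves": [
    [0,0.06,-0.004,0.15,0,0,0],
    [0,0.11,-0.004,0.31,0,0,0],
    [0,0.11,-0.004,0.31,0,0,0],
    [0,0.11,-0.004,0.35,0,0,0],
    [0,0.11,-0.004,0.39,0,0,0],
    [0,0.11,-0.004,0.42,0,0,0],
    [0,0.11,-0.004,0.42,0,0,0]
  ]
}}

```text
time_s: 51.4
ee_pos: [0.4733, -0.0968, -0.0071]
tool_rot: [0.618, 0.687, -0.255, 0.285]
wrist_force: [-0.8, -0.9, -0.5]
opening: 0.0927
finger_force: 0.0
```

```bash
python3 - <<'E'
from h import *
s,p,r=state(); print(s['time_s'],s['q'],p,s['wrist_force'])
g,G=grip_pose([.4725,-.0915],96.4,1,z=.0089); print(g-p)
chain([(g,G)])
E
```

```text
51.4 [ 0.1521  0.7241  2.0015 -1.1528  0.8841  1.0247] [ 0.4733 -0.0968 -0.0071] [-0.8099 -0.8957 -0.452 ]
[-0.0001 -0.001  -0.0024]
[0.004, -0.001, 0.01, -0.001, 0.0, -0.002] rows>= 2
```

>>> {"name": "servo_tool", "arguments": {
  "moves": [
    [0,0.004,-0.001,0.01,0,0,0],
    [0,0.004,-0.001,0.01,0,0,0],
    [1,0.004,-0.001,0.01,0,0,0],
    [1,0.004,-0.001,0.01,0,0,0],
    [1,0.004,-0.001,0.01,0,0,0],
    [1,0.004,-0.001,0.01,0,0,0],
    [1,0.004,-0.001,0.01,0,0,0],
    [1,0.004,-0.001,0.01,0,0,0]
  ]
}}

```text
time_s: 52.2
ee_pos: [0.4732, -0.0973, -0.0096]
tool_rot: [0.618, 0.687, -0.255, 0.285]
wrist_force: [-0.3, 1.7, 2.3]
opening: 0.0692
finger_force: 30.0
```

>>> {"name": "servo_tool", "arguments": {
  "moves": [
    [1,-0.1,0,-0.1,0,0,0],
    [1,-0.2,0,-0.2,0,0,0],
    [1,-0.3,0,-0.3,0,0,0],
    [1,-0.4,0,-0.4,0,0,0],
    [1,-0.5,0,-0.5,0,0,0],
    [1,-0.6,0,-0.6,0,0,0],
    [1,-0.6,0,-0.6,0,0,0],
    [1,-0.6,0,-0.6,0,0,0]
  ]
}}

```text
time_s: 53.0
ee_pos: [0.4726, -0.0973, 0.2025]
tool_rot: [0.618, 0.687, -0.255, 0.286]
wrist_force: [-0.6, 0.4, -0.4]
opening: 0.069
finger_force: 30.0
```

```bash
python3 - <<'E'
from h import *
s,p,r=state(); print(s['time_s'],s['q'],p,s['opening'],s['finger_force'])
P=place_pose(2,-1,.0125,.17); print(P[0])
chain([P])
E
```

```text
53.0 [ 0.1512  0.3057  1.9452 -0.8936  1.1355  0.546 ] [ 0.4726 -0.0973  0.2025] 0.06896558525190645 29.99966025352478
[ 0.4464 -0.3172  0.2155]
[-0.648, -0.198, 0.573, 0.001, 0.426, -0.444] rows>= 14
```

>>> {"name": "servo_tool", "arguments": {
  "moves": [
    [1,-0.648,-0.198,0.573,0.001,0.426,-0.444],
    [1,-0.648,-0.198,0.573,0.001,0.426,-0.444],
    [1,-0.648,-0.198,0.573,0.001,0.426,-0.444],
    [1,-0.648,-0.198,0.573,0.001,0.426,-0.444],
    [1,-0.648,-0.198,0.573,0.001,0.426,-0.444],
    [1,-0.648,-0.198,0.573,0.001,0.426,-0.444],
    [1,-0.648,-0.198,0.573,0.001,0.426,-0.444],
    [1,-0.648,-0.198,0.573,0.001,0.426,-0.444],
    [1,-0.648,-0.198,0.573,0.001,0.426,-0.444],
    [1,-0.648,-0.198,0.573,0.001,0.426,-0.444],
    [1,-0.648,-0.198,0.573,0.001,0.426,-0.444],
    [1,-0.648,-0.198,0.573,0.001,0.426,-0.444]
  ]
}}

```text
time_s: 54.2
ee_pos: [0.4458, -0.3173, 0.2141]
tool_rot: [0.226, 0.939, -0.033, -0.256]
wrist_force: [-0.6, -0.0, -1.5]
opening: 0.069
finger_force: 30.0
```

```bash
python3 - <<'E'
from h import *
s,p,r=state(); print(s['time_s'],s['q'],p,s['opening'],s['finger_force'])
chain([place_pose(2,-1,.0112,.10,.0024),place_pose(2,-1,.0112,.042,.0024)])
E
```

```text
54.2 [-0.5781  0.6137  1.2882 -0.2311  1.7103 -1.6534] [ 0.4458 -0.3173  0.2141] 0.06897148345598313 29.996758103370667
[-0.137, 0.053, 0.238, -0.001, 0.085, -0.094] rows>= 4
[-0.164, 0.0, 0.164, 0.0, 0.0, 0.0] rows>= 3
```

>>> {"name": "servo_tool", "arguments": {
  "moves": [
    [1,0,0,0,0,0.085,-0.094],
    [1,0,0,0,0,0.085,-0.094],
    [1,0,0,0,0,0.085,-0.094],
    [1,-0.05,0.02,0.1,0,0.085,-0.094],
    [1,-0.137,0.053,0.238,-0.001,0.085,-0.094],
    [1,-0.137,0.053,0.238,-0.001,0.085,-0.094],
    [1,-0.137,0.053,0.238,-0.001,0.085,-0.094]
  ]
}}

```text
time_s: 54.9
ee_pos: [0.4484, -0.3176, 0.1453]
tool_rot: [0.09, 0.92, 0.035, -0.379]
wrist_force: [0.3, -0.3, 0.2]
opening: 0.0689
finger_force: 30.0
```

```bash
python3 - <<'E'
from h import *
s,p,r=state(); print(s['time_s'],s['q'],p)
chain([place_pose(2,-1,.0112,.042,.0024)])
E
```

```text
54.9 [-0.5604  0.8505  1.1509 -0.2706  1.8748 -1.9167] [ 0.4484 -0.3176  0.1453]
[-0.165, 0.001, 0.169, -0.001, 0.002, -0.001] rows>= 3
```

>>> {"name": "servo_tool", "arguments": {
  "moves": [
    [1,-0.08,0,0.085,0,0.002,0],
    [1,-0.165,0.001,0.169,0,0.002,0],
    [1,-0.165,0.001,0.169,0,0.002,0],
    [1,-0.165,0.001,0.169,0,0.002,0],
    [1,-0.165,0.001,0.169,0,0.002,0]
  ]
}}

```text
time_s: 55.4
ee_pos: [0.4495, -0.3183, 0.0891]
tool_rot: [0.091, 0.92, 0.034, -0.379]
wrist_force: [0.4, 0.9, -0.4]
opening: 0.0693
finger_force: 30.0
```

```bash
python3 - <<'E'
from h import *
s,p,r=state(); print(s['time_s'],s['q'],p)
chain([place_pose(2,-1,.0112,.012,.0024)])
E
```

```text
55.4 [-0.5599  0.918   1.1666 -0.2657  1.7946 -1.8926] [ 0.4495 -0.3183  0.0891]
[-0.088, 0.003, 0.098, -0.001, 0.001, -0.002] rows>= 2
```

>>> {"name": "servo_tool", "arguments": {
  "moves": [
    [1,-0.02,0.003,0.03,0,0.001,0],
    [1,-0.05,0.003,0.06,0,0.001,0],
    [1,-0.075,0.003,0.085,0,0.001,0],
    [1,-0.088,0.003,0.098,0,0.001,0],
    [1,-0.088,0.003,0.098,0,0.001,0]
  ]
}}

```text
time_s: 55.9
ee_pos: [0.4467, -0.3166, 0.053]
tool_rot: [0.09, 0.919, 0.035, -0.382]
wrist_force: [-0.1, -0.6, 0.1]
opening: 0.0692
finger_force: 30.0
```

```bash
python3 - <<'E'
from h import *
s,p,r=state(); print(s['time_s'],p,s['wrist_force'],s['opening'])
chain([place_pose(2,-1,.0112,0,.0024)])
E
```

```text
55.9 [ 0.4467 -0.3166  0.053 ] [-0.1404 -0.5528  0.0764] 0.06917524361645058
[-0.029, -0.003, 0.021, -0.001, -0.001, -0.001] rows>= 2
```

>>> {"name": "servo_tool", "arguments": {
  "moves": [
    [1,-0.015,-0.002,0.01,0,0,0],
    [1,-0.025,-0.003,0.018,0,0,0],
    [1,-0.025,-0.003,0.018,0,0,0],
    [1,-0.028,-0.003,0.021,0,0,0],
    [1,-0.028,-0.003,0.021,0,0,0]
  ]
}}

```text
time_s: 56.4
ee_pos: [0.4482, -0.3179, 0.0453]
tool_rot: [0.09, 0.919, 0.035, -0.382]
wrist_force: [-0.0, 0.1, -0.3]
opening: 0.0691
finger_force: 30.0
```

>>> {"name": "servo_tool", "arguments": {
  "moves": [
    [1,-0.004,0,0.004,0,0,0],
    [1,-0.004,0,0.004,0,0,0]
  ]
}}

```text
time_s: 56.6
ee_pos: [0.4482, -0.3179, 0.0441]
tool_rot: [0.09, 0.919, 0.035, -0.382]
wrist_force: [-0.2, -0.6, 0.9]
opening: 0.0692
finger_force: 30.0
```

>>> {"name": "servo_tool", "arguments": {
  "moves": [
    [1,-0.004,0,0.004,0,0,0],
    [1,-0.004,0,0.004,0,0,0]
  ]
}}

```text
time_s: 56.8
ee_pos: [0.4483, -0.3181, 0.0439]
tool_rot: [0.091, 0.919, 0.035, -0.382]
wrist_force: [0.5, 0.3, 10.1]
opening: 0.0692
finger_force: 30.0
```

>>> {"name": "servo_tool", "arguments": {
  "moves": [
    [1,-0.004,0,0.004,0,0,0],
    [1,-0.004,0,0.004,0,0,0]
  ]
}}

```text
time_s: 57.0
ee_pos: [0.4484, -0.3182, 0.0438]
tool_rot: [0.091, 0.919, 0.034, -0.382]
wrist_force: [1.9, 0.6, 18.0]
opening: 0.0692
finger_force: 30.0
```

>>> {"name": "servo_tool", "arguments": {
  "moves": [
    [0.1,0,0,0,0,0,0],
    [0.1,0,0,0,0,0,0],
    [0.1,0,0,0,0,0,0],
    [0.1,0,0,0,0,0,0],
    [0.1,0,0,-0.15,0,0,0],
    [0.1,0,0,-0.35,0,0,0],
    [0.1,0,0,-0.55,0,0,0],
    [0.1,0,0,-0.75,0,0,0],
    [0.1,0,0,-0.9,0,0,0],
    [0.1,0,0,-0.9,0,0,0]
  ]
}}

```text
time_s: 58.0
ee_pos: [0.6057, -0.3477, 0.201]
tool_rot: [0.09, 0.92, 0.035, -0.381]
wrist_force: [0.1, -0.8, 0.3]
opening: 0.0837
finger_force: 0.0
```

```bash
cat >> h.py <<'E'
def combs(c,ks):
    hsv=cv2.cvtColor(c["img"],cv2.COLOR_BGR2HSV); m=cv2.inRange(hsv,(5,140,60),(20,255,255)); m[300:]=0
    for k in cv2.findContours(m,cv2.RETR_EXTERNAL,cv2.CHAIN_APPROX_NONE)[0]:
        if cv2.contourArea(k)>30: print("orange",[np.round(a,1) for a in cv2.minAreaRect(k)])
    y=np.array([np.sin(np.radians(11)),np.cos(np.radians(11)),0]); xh=np.array([np.cos(np.radians(11)),-np.sin(np.radians(11)),0])
    for k in ks:
        e=np.r_[SLOTS[k],.09]; print(k,"expect comb top",project(c,[e+[0,0,.011]+w*y+q*xh for q in(-.002,.002) for w in(-.026,.026)]).round(1).tolist(),"root",project(c,[e+w*y for w in(-.026,.026)]).round(1).tolist())
E
python3 - <<'E'
from h import *
s,p,r=state(); print(s['time_s'],s['q'],p,s['opening'])
c=cam("wrist","w20"); np.savez("w20.npz",**c); combs(c,[1,2])
K=toolR(-90,0,1); chain([([.54,.02,.40],K)])
E
```

```text
58.0 [-0.4951  1.2496  0.2227 -0.323   2.404  -2.0264] [ 0.6057 -0.3477  0.201 ] 0.0836967182494252
orange [array([280.5, 162. ]), array([ 6., 49.]), np.float64(90.0)]
orange [array([280. , 150.5]), array([ 9., 52.]), np.float64(90.0)]
orange [array([280., 135.]), array([46.,  6.]), np.float64(-0.0)]
orange [array([280. , 123.5]), array([ 9., 50.]), np.float64(90.0)]
1 expect comb top [[254.5, 118.5], [305.2, 118.3], [254.4, 121.5], [305.3, 121.2]] root [[255.2, 127.0], [304.7, 126.8]]
2 expect comb top [[253.5, 145.0], [306.5, 144.8], [253.4, 148.3], [306.7, 148.1]] root [[254.2, 153.4], [306.0, 153.2]]
[0.95, 1.387, -0.183, -0.173, -0.207, 0.414] rows>= 12
```

Both combs sit where the projection expects them. Now the last cassette.

>>> {"name": "servo_tool", "arguments": {
  "moves": [
    [0.3,0.5,0.7,-0.4,-0.173,-0.207,0.414],
    [0.3,0.5,0.7,-0.4,-0.173,-0.207,0.414],
    [0.3,0.5,0.7,-0.4,-0.173,-0.207,0.414],
    [0.3,0.5,0.7,-0.4,-0.173,-0.207,0.414],
    [0.3,0.5,0.7,-0.4,-0.173,-0.207,0.414],
    [0.3,0.5,0.7,-0.4,-0.173,-0.207,0.414],
    [0.3,0.5,0.7,-0.4,-0.173,-0.207,0.414],
    [0.3,0.5,0.7,-0.4,-0.173,-0.207,0.414],
    [0.3,0.5,0.7,-0.4,-0.173,-0.207,0.414],
    [0.3,0.5,0.7,-0.4,-0.173,-0.207,0.414],
    [0.3,0.5,0.7,-0.4,-0.173,-0.207,0.414],
    [0.3,0.5,0.7,-0.4,-0.173,-0.207,0.414]
  ]
}}

```text
time_s: 59.25
ee_pos: [0.6204, -0.1711, 0.3582]
tool_rot: [0.708, 0.706, -0.0, -0.001]
wrist_force: [0.2, 0.6, -0.2]
opening: 0.0648
finger_force: 0.0
```

```bash
python3 - <<'E'
from h import *
s,p,r=state(); print(s['time_s'],s['q'],p)
chain([([.54,.06,.28],toolR(-90,0,1))])
E
```

```text
59.25 [-0.3416  0.4329  1.1367  0.0004  1.5733 -0.339 ] [ 0.6204 -0.1711  0.3582]
[0.923, -0.324, 0.314, -0.0, -0.0, -0.001] rows>= 7
```

>>> {"name": "servo_tool", "arguments": {
  "moves": [
    [0.37,0.923,-0.324,0.314,0,0,0],
    [0.37,0.923,-0.324,0.314,0,0,0],
    [0.37,0.923,-0.324,0.314,0,0,0],
    [0.37,0.923,-0.324,0.314,0,0,0],
    [0.37,0.923,-0.324,0.314,0,0,0],
    [0.37,0.923,-0.324,0.314,0,0,0],
    [0.37,0.923,-0.324,0.314,0,0,0],
    [0.37,0.923,-0.324,0.314,0,0,0]
  ]
}}

```text
time_s: 60.05
ee_pos: [0.5412, 0.0582, 0.2801]
tool_rot: [0.708, 0.706, -0.0, -0.001]
wrist_force: [-0.5, -0.5, -0.1]
opening: 0.0584
finger_force: 0.0
```

```bash
python3 - <<'E'
from h import *
s,p,r=state(); print(s['time_s'],s['q'],p,s['opening'])
c=cam("wrist","w21"); (o,yaw),=cassettes(c)
K=toolR(yaw-180,0,1); a=np.radians(yaw)
def e(z,cx): return np.r_[o+cx*np.array([np.cos(a),np.sin(a)]),z-.026]
chain([(e(.04,.0515),K),(e(.0035,.0515),K)])
E
```

```text
60.05 [0.021  0.2661 1.5507 0.001  1.3265 0.0229] [0.5412 0.0582 0.2801] 0.05838701705817449
cassette [0.5481 0.01  ] 93.1 comb dir 92.1 size 0.0508 0.0589
[0.013, 0.018, 1.065, -0.0, -0.0, -0.018] rows>= 7
[0.0, 0.0, 0.146, 0.0, 0.0, 0.0] rows>= 2
```

>>> {"name": "servo_tool", "arguments": {
  "moves": [
    [0.37,0.013,0.018,0.2,0,0,-0.018],
    [0.37,0.013,0.018,0.4,0,0,-0.018],
    [0.37,0.013,0.018,0.6,0,0,-0.018],
    [0.37,0.013,0.018,0.8,0,0,-0.018],
    [0.37,0.013,0.018,0.95,0,0,-0.018],
    [0.37,0.013,0.018,0.95,0,0,-0.018],
    [0.37,0.013,0.018,0.95,0,0,-0.018],
    [0.37,0.013,0.018,0.95,0,0,-0.018]
  ]
}}

```text
time_s: 60.9
ee_pos: [0.5466, 0.0621, 0.0448]
tool_rot: [0.688, 0.726, 0.001, 0.0]
wrist_force: [0.8, -0.7, 0.6]
opening: 0.0587
finger_force: 0.0
```

```bash
python3 - <<'E'
from h import *
o=np.array([.5481,.01]); yaw=93; K=toolR(yaw-180,0,1); a=np.radians(yaw)
def e(z,cx): return np.r_[o+cx*np.array([np.cos(a),np.sin(a)]),z-.026]
s,p,r=state(); print(p,s['opening']); chain([(e(.0035,.0515),K)])
E
```

```text
[0.5466 0.0621 0.0448] 0.058679218733371355
[-0.003, -0.005, 0.269, 0.001, -0.0, 0.0] rows>= 3
```

>>> {"name": "servo_tool", "arguments": {
  "moves": [
    [0.37,-0.003,-0.005,0.1,0,0,0],
    [0.37,-0.003,-0.005,0.18,0,0,0],
    [0.37,-0.003,-0.005,0.23,0,0,0],
    [0.37,-0.003,-0.005,0.265,0,0,0],
    [0.37,-0.003,-0.005,0.265,0,0,0],
    [1,-0.003,-0.005,0.265,0,0,0],
    [1,-0.003,-0.005,0.265,0,0,0],
    [1,-0.003,-0.005,0.265,0,0,0]
  ]
}}

```text
time_s: 61.7
ee_pos: [0.5442, 0.0618, -0.0229]
tool_rot: [0.688, 0.726, 0.0, -0.0]
wrist_force: [0.3, -0.3, 3.4]
opening: 0.0502
finger_force: 30.0
```

>>> {"name": "servo_tool", "arguments": {
  "moves": [
    [1,-0.03,-0.01,-0.004,0,0,0],
    [1,-0.1,-0.02,-0.004,0,0,0],
    [1,-0.18,-0.04,-0.004,0,0,0],
    [1,-0.26,-0.06,-0.004,0,0,0],
    [1,-0.32,-0.08,-0.004,0,0,0],
    [1,-0.32,-0.08,0,0,0,0],
    [0.3,-0.32,-0.08,0,0,0,0],
    [0.3,-0.32,-0.08,0,0,0,0],
    [0.3,-0.32,-0.08,0,0,0,0],
    [0,-0.32,-0.08,-0.3,0,0,0],
    [0,-0.32,-0.08,-0.6,0,0,0],
    [0,-0.32,-0.08,-0.95,0,0,0]
  ]
}}

```text
time_s: 62.9
ee_pos: [0.5278, -0.0187, 0.1278]
tool_rot: [0.687, 0.726, -0.0, -0.001]
wrist_force: [-0.4, -0.1, -0.8]
opening: 0.0845
finger_force: 0.0
```

```bash
python3 - <<'E'
from h import *
s,p,r=state(); print(s['time_s'],s['q'],p,s['opening'])
c=cam("wrist","w22"); (o,y),=cassettes(c)
g,G=grip_pose(o,y,1,z=.0089); print(o,y); chain([(g-zoff(G,.08)+[0,0,.04],G)])
E
```

```text
62.9 [-0.124   0.3929  1.771   0.0009  0.9804 -0.1798] [ 0.5278 -0.0187  0.1278] 0.08446258486521017
cassette [ 0.5309 -0.0744] 94.6 comb dir 93.3 size 0.0512 0.0586
[ 0.5309 -0.0744] 94.62742780575944
[-0.02, -0.022, 0.194, -0.001, -0.25, -0.009] rows>= 7
```

>>> {"name": "servo_tool", "arguments": {
  "moves": [
    [0,-0.02,-0.022,0.05,-0.001,-0.25,-0.009],
    [0,-0.02,-0.022,0.1,-0.001,-0.25,-0.009],
    [0,-0.02,-0.022,0.194,-0.001,-0.25,-0.009],
    [0,-0.02,-0.022,0.194,-0.001,-0.25,-0.009],
    [0,-0.02,-0.022,0.194,-0.001,-0.25,-0.009],
    [0,-0.02,-0.022,0.194,-0.001,-0.25,-0.009],
    [0,-0.02,-0.022,0.194,-0.001,-0.25,-0.009],
    [0,-0.02,-0.022,0.194,-0.001,-0.25,-0.009]
  ]
}}

```text
time_s: 63.75
ee_pos: [0.523, -0.0242, 0.0776]
tool_rot: [0.625, 0.681, -0.262, 0.278]
wrist_force: [0.9, -0.1, -0.5]
opening: 0.0926
finger_force: 0.0
```

```bash
python3 - <<'E'
from h import *
s,p,r=state(); print(s['time_s'],s['q'],p,s['opening'])
c=cam("wrist","w23"); cassettes(c)
g,G=grip_pose([.5309,-.0744],94.2,1,z=.0089); chain([(g-zoff(G,.03),G),(g,G)])
E
```

```text
63.75 [ 0.27    0.6305  1.8074 -0.8863  1.103   0.7669] [ 0.523  -0.0242  0.0776] 0.09257664245049833
cassette [ 0.5326 -0.0728] 90.2 comb dir 94.9 size 0.0592 0.0505
[0.086, 0.018, 0.288, -0.0, -0.001, 0.004] rows>= 3
[0.0, -0.0, 0.12, 0.0, 0.0, 0.0] rows>= 2
```

>>> {"name": "servo_tool", "arguments": {
  "moves": [
    [0,0.04,0.018,0.1,0,0,0.004],
    [0,0.086,0.018,0.288,0,0,0.004],
    [0,0.086,0.018,0.288,0,0,0.004],
    [0,0.086,0.018,0.33,0,0,0.004],
    [0,0.086,0.018,0.37,0,0,0.004],
    [0,0.086,0.018,0.4,0,0,0.004],
    [0,0.086,0.018,0.4,0,0,0.004]
  ]
}}

```text
time_s: 64.5
ee_pos: [0.5311, -0.08, -0.0082]
tool_rot: [0.63, 0.676, -0.26, 0.28]
wrist_force: [0.1, 0.9, -0.4]
opening: 0.0931
finger_force: 0.0
```

```bash
python3 - <<'E'
from h import *
s,p,r=state(); print(s['time_s'],s['q'],p,s['wrist_force'])
g,G=grip_pose([.5311,-.0740],94.2,1,z=.0089); print(g-p); chain([(g,G)])
E
```

```text
64.5 [ 0.1654  0.7833  1.8266 -1.0365  0.9563  0.9046] [ 0.5311 -0.08   -0.0082] [ 0.1076  0.9203 -0.4084]
[ 0.0005 -0.0004 -0.0013]
[0.002, 0.002, 0.005, -0.0, -0.0, -0.0] rows>= 2
```

>>> {"name": "servo_tool", "arguments": {
  "moves": [
    [0,0.002,0.002,0.005,0,0,0],
    [0,0.002,0.002,0.005,0,0,0],
    [1,0.002,0.002,0.005,0,0,0],
    [1,0.002,0.002,0.005,0,0,0],
    [1,0.002,0.002,0.005,0,0,0],
    [1,0.002,0.002,0.005,0,0,0],
    [1,0.002,0.002,0.005,0,0,0],
    [1,0.002,0.002,0.005,0,0,0]
  ]
}}

```text
time_s: 65.3
ee_pos: [0.5316, -0.0799, -0.0095]
tool_rot: [0.629, 0.677, -0.26, 0.28]
wrist_force: [0.1, 0.8, 1.6]
opening: 0.0688
finger_force: 30.0
```

>>> {"name": "servo_tool", "arguments": {
  "moves": [
    [1,-0.1,0,-0.1,0,0,0],
    [1,-0.2,0,-0.2,0,0,0],
    [1,-0.3,0,-0.3,0,0,0],
    [1,-0.4,0,-0.4,0,0,0],
    [1,-0.5,0,-0.5,0,0,0],
    [1,-0.6,0,-0.6,0,0,0],
    [1,-0.6,0,-0.6,0,0,0],
    [1,-0.6,0,-0.6,0,0,0]
  ]
}}

```text
time_s: 66.1
ee_pos: [0.5316, -0.0802, 0.2026]
tool_rot: [0.63, 0.676, -0.26, 0.28]
wrist_force: [-0.6, -0.5, -1.1]
opening: 0.069
finger_force: 30.0
```

```bash
python3 - <<'E'
from h import *
s,p,r=state(); print(s['time_s'],s['q'],p,s['opening'],s['finger_force'])
P=place_pose(3,-1,.0115,.16,.002); print(P[0])
chain([P])
E
```

```text
66.1 [ 0.1647  0.4183  1.7712 -0.8524  1.205   0.519 ] [ 0.5316 -0.0802  0.2026] 0.06901917460056833 29.977701008319855
[ 0.4813 -0.3239  0.2045]
[-0.684, -0.271, 0.671, 0.0, 0.421, -0.456] rows>= 15
```

>>> {"name": "servo_tool", "arguments": {
  "moves": [
    [1,-0.684,-0.271,0.65,0,0.421,-0.456],
    [1,-0.684,-0.271,0.65,0,0.421,-0.456],
    [1,-0.684,-0.271,0.65,0,0.421,-0.456],
    [1,-0.684,-0.271,0.65,0,0.421,-0.456],
    [1,-0.684,-0.271,0.65,0,0.421,-0.456],
    [1,-0.684,-0.271,0.65,0,0.421,-0.456],
    [1,-0.684,-0.271,0.65,0,0.421,-0.456],
    [1,-0.684,-0.271,0.65,0,0.421,-0.456],
    [1,-0.684,-0.271,0.65,0,0.421,-0.456],
    [1,-0.684,-0.271,0.65,0,0.421,-0.456],
    [1,-0.684,-0.271,0.65,0,0.421,-0.456],
    [1,-0.684,-0.271,0.65,0,0.421,-0.456]
  ]
}}

```text
time_s: 67.3
ee_pos: [0.4805, -0.3205, 0.2067]
tool_rot: [0.213, 0.938, -0.026, -0.271]
wrist_force: [-0.5, 0.5, -0.1]
opening: 0.0692
finger_force: 30.0
```

```bash
python3 - <<'E'
from h import *
s,p,r=state(); print(s['time_s'],s['q'],p,s['opening'],s['finger_force'])
chain([place_pose(3,-1,.011,.10,.0024)])
E
```

```text
67.3 [-0.555   0.7024  1.1635 -0.2237  1.7818 -1.6693] [ 0.4805 -0.3205  0.2067] 0.06923948101672411 29.979319274425507
[-0.134, 0.03, 0.21, -0.001, 0.075, -0.085] rows>= 4
```

>>> {"name": "servo_tool", "arguments": {
  "moves": [
    [1,0,0,0,0,0.075,-0.085],
    [1,0,0,0,0,0.075,-0.085],
    [1,0,0,0,0,0.075,-0.085],
    [1,-0.05,0.02,0.1,0,0.075,-0.085],
    [1,-0.134,0.03,0.21,0,0.075,-0.085],
    [1,-0.134,0.03,0.21,0,0.075,-0.085],
    [1,-0.134,0.03,0.21,0,0.075,-0.085]
  ]
}}

```text
time_s: 68.0
ee_pos: [0.4821, -0.324, 0.1451]
tool_rot: [0.09, 0.92, 0.034, -0.379]
wrist_force: [-0.0, 0.5, 0.3]
opening: 0.0691
finger_force: 30.0
```

```bash
python3 - <<'E'
from h import *
s,p,r=state(); print(s['time_s'],s['q'],p)
chain([place_pose(3,-1,.011,.042,.0024)])
E
```

```text
68.0 [-0.5438  0.9147  1.0251 -0.2662  1.938  -1.9196] [ 0.4821 -0.324   0.1451]
[-0.165, 0.001, 0.169, -0.001, 0.001, -0.001] rows>= 3
```

>>> {"name": "servo_tool", "arguments": {
  "moves": [
    [1,-0.08,0,0.085,0,0.001,0],
    [1,-0.165,0.001,0.169,0,0.001,0],
    [1,-0.165,0.001,0.169,0,0.001,0],
    [1,-0.165,0.001,0.169,0,0.001,0],
    [1,-0.165,0.001,0.169,0,0.001,0]
  ]
}}

```text
time_s: 68.5
ee_pos: [0.4831, -0.3248, 0.089]
tool_rot: [0.09, 0.921, 0.033, -0.378]
wrist_force: [0.1, -0.2, -0.6]
opening: 0.0695
finger_force: 30.0
```

```bash
python3 - <<'E'
from h import *
s,p,r=state(); print(s['time_s'],p)
chain([place_pose(3,-1,.011,.012,.0024)])
E
```

```text
68.5 [ 0.4831 -0.3248  0.089 ]
[-0.088, 0.003, 0.098, -0.002, 0.002, -0.002] rows>= 2
```

>>> {"name": "servo_tool", "arguments": {
  "moves": [
    [1,-0.02,0.003,0.03,0,0.002,-0.001],
    [1,-0.05,0.003,0.058,0,0.002,-0.001],
    [1,-0.075,0.003,0.082,0,0.002,-0.001],
    [1,-0.09,0.003,0.096,0,0.002,-0.001],
    [1,-0.09,0.003,0.096,0,0.002,-0.001]
  ]
}}

```text
time_s: 69.0
ee_pos: [0.4811, -0.3233, 0.0528]
tool_rot: [0.088, 0.919, 0.035, -0.383]
wrist_force: [-0.0, -0.0, -1.1]
opening: 0.0688
finger_force: 30.0
```

```bash
python3 - <<'E'
from h import *
s,p,r=state(); print(s['time_s'],p,s['wrist_force'])
chain([place_pose(3,-1,.011,0,.0024)])
E
```

```text
69.0 [ 0.4811 -0.3233  0.0528] [-0.0403 -0.0293 -1.0752]
[-0.027, -0.002, 0.023, -0.001, -0.001, -0.0] rows>= 2
```

>>> {"name": "servo_tool", "arguments": {
  "moves": [
    [1,-0.015,-0.002,0.012,0,0,0],
    [1,-0.027,-0.002,0.023,0,0,0],
    [1,-0.027,-0.002,0.023,0,0,0],
    [1,-0.031,-0.002,0.027,0,0,0],
    [1,-0.031,-0.002,0.027,0,0,0]
  ]
}}

```text
time_s: 69.5
ee_pos: [0.4821, -0.3242, 0.0436]
tool_rot: [0.088, 0.919, 0.035, -0.382]
wrist_force: [-0.3, 0.2, -1.2]
opening: 0.0693
finger_force: 30.0
```

>>> {"name": "servo_tool", "arguments": {
  "moves": [
    [1,-0.004,0,0.004,0,0,0],
    [1,-0.004,0,0.004,0,0,0]
  ]
}}

```text
time_s: 69.7
ee_pos: [0.4822, -0.3243, 0.0432]
tool_rot: [0.088, 0.919, 0.035, -0.382]
wrist_force: [0.2, -0.7, 4.9]
opening: 0.0689
finger_force: 29.9
```

>>> {"name": "servo_tool", "arguments": {
  "moves": [
    [1,-0.003,0,0.003,0,0,0],
    [1,-0.003,0,0.003,0,0,0],
    [0.1,-0.003,0,0.003,0,0,0],
    [0.1,-0.003,0,0.003,0,0,0],
    [0.1,-0.003,0,0.003,0,0,0],
    [0.1,-0.003,0,0.003,0,0,0],
    [0.1,0,0,-0.15,0,0,0],
    [0.1,0,0,-0.35,0,0,0],
    [0.1,0,0,-0.55,0,0,0],
    [0.1,0,0,-0.75,0,0,0],
    [0.1,0,0,-0.8,0,0,0],
    [0.1,0,0,-0.8,0,0,0]
  ]
}}

```text
time_s: 70.9
ee_pos: [0.6188, -0.3488, 0.1836]
tool_rot: [0.088, 0.919, 0.035, -0.383]
wrist_force: [24.0, -18.6, 22.7]
opening: 0.0838
finger_force: 0.0
```

```bash
python3 - <<'E'
from h import *
s,p,r=state(); print(s['time_s'],s['q'],p,s['opening'])
c=cam("wrist","w24"); np.savez("w24.npz",**c); combs(c,[1,2,3])
t=cam("top"); s2=cam("scene"); np.savez("t24.npz",**t); np.savez("s24.npz",**s2)
# tubes and knob in the scene view against the projection, cap colours in the top view
def blob(c,lo,hi,a):
    m=cv2.inRange(cv2.cvtColor(c["img"],cv2.COLOR_BGR2HSV),lo,hi)
    return [tuple(np.round(cv2.minAreaRect(k)[0]).astype(int)) for k in cv2.findContours(m,cv2.RETR_EXTERNAL,cv2.CHAIN_APPROX_NONE)[0] if cv2.contourArea(k)>a]
for n,c in(("top",t),("scene",s2)):
    print(n,"caps at",blob(c,(108,150,60),(125,255,255),8),"expect",project(c,[MIX+MR.apply([x,y,.108]) for x,y in((.044,0),(.05,-.076))]).round().tolist())
    print(n,"orange",blob(c,(5,140,60),(20,255,255),8))
E
```

```text
70.9 [-0.489   1.372   0.0112 -0.3573  2.4942 -2.0721] [ 0.6188 -0.3488  0.1836] 0.08381927009948172
orange [array([279., 169.]), array([ 6., 52.]), np.float64(90.0)]
orange [array([279., 157.]), array([10., 56.]), np.float64(90.0)]
orange [array([280., 140.]), array([50.,  6.]), np.float64(-0.0)]
orange [array([279.5, 127.5]), array([ 9., 53.]), np.float64(90.0)]
orange [array([279.5, 114. ]), array([ 6., 47.]), np.float64(90.0)]
orange [array([279.5, 102. ]), array([49.,  8.]), np.float64(-0.0)]
1 expect comb top [[253.0, 97.8], [304.7, 97.7], [252.9, 100.7], [304.9, 100.7]] root [[253.7, 106.9], [304.2, 106.9]]
2 expect comb top [[251.8, 123.7], [306.0, 123.7], [251.6, 127.0], [306.1, 127.0]] root [[252.5, 132.8], [305.4, 132.8]]
3 expect comb top [[250.3, 152.7], [307.2, 152.7], [250.1, 156.3], [307.4, 156.3]] root [[251.1, 161.5], [306.6, 161.5]]
top caps at [] expect [[196.0, 226.0], [215.0, 224.0]]
top orange [(np.int64(531), np.int64(333)), (np.int64(487), np.int64(306)), (np.int64(2), np.int64(257)), (np.int64(248), np.int64(202)), (np.int64(469), np.int64(173)), (np.int64(435), np.int64(152)), (np.int64(17), np.int64(148))]
scene caps at [(np.int64(155), np.int64(295)), (np.int64(169), np.int64(284)), (np.int64(329), np.int64(242)), (np.int64(294), np.int64(163)), (np.int64(302), np.int64(152)), (np.int64(337), np.int64(108)), (np.int64(352), np.int64(61))] expect [[303.0, 152.0], [295.0, 163.0]]
scene orange [(np.int64(236), np.int64(408)), (np.int64(181), np.int64(390)), (np.int64(230), np.int64(359)), (np.int64(172), np.int64(271)), (np.int64(170), np.int64(266)), (np.int64(164), np.int64(264)), (np.int64(162), np.int64(260)), (np.int64(156), np.int64(258)), (np.int64(155), np.int64(254))]
```

```bash
python3 - <<'E'
from h import *
s,p,r=state(); print(s['time_s'],s['q'],s['qvel'],p,s['wrist_force'],s['ft_torque'])
t=p+[-.05,0.0,.12]; chain([(t,toolR(169,20,-1))])
E
```

```text
71.05 [-0.489   1.3741  0.0154 -0.3554  2.4883 -2.0697] [-0.0066 -0.0576 -0.0727  0.0079 -0.0318  0.0132] [ 0.6191 -0.3492  0.1799] [-0.8704 -0.3031 -0.1949] [-0.0413 -0.4359  0.0159]
[0.479, -0.039, -0.198, -0.001, -0.14, 0.0] rows>= 4
```

>>> {"name": "servo_tool", "arguments": {
  "moves": [
    [0.1,0.1,0,-0.04,0,-0.03,0],
    [0.1,0.2,-0.01,-0.08,0,-0.07,0],
    [0.1,0.35,-0.03,-0.15,0,-0.1,0],
    [0.1,0.479,-0.039,-0.198,0,-0.14,0],
    [0.1,0.479,-0.039,-0.198,0,-0.14,0],
    [0.1,0.479,-0.039,-0.198,0,-0.14,0],
    [0.1,0.479,-0.039,-0.198,0,-0.14,0]
  ]
}}

```text
time_s: 71.75
ee_pos: [0.5693, -0.3498, 0.3044]
tool_rot: [0.094, 0.981, 0.014, -0.17]
wrist_force: [-0.1, 0.4, -0.5]
opening: 0.0834
finger_force: 0.0
```

```bash
python3 - <<'E'
from h import *
s,p,r=state(); print(s['time_s'],s['q'],p,s['wrist_force'])
c=cam("wrist","w25"); np.savez("w25.npz",**c); combs(c,[1,2,3])
a=cv2.imread("pics/scene0.png"); b=cam("scene")["img"]
d=cv2.absdiff(a,b).max(2); 
# bystanders: marker, timer, tape, microrack, pipette, rack boxes in the scene view
for n,(x,y,w,h) in dict(marker=(303,235,35,30),timer=(237,258,24,22),tape=(290,203,16,16),microrack=(72,318,82,50),pipette=(290,130,30,12)).items():
    print(n,d[y:y+h,x:x+w].mean().round(1))
E
```

```text
71.75 [-0.563   0.7273  0.8265 -0.1349  1.9043 -1.966 ] [ 0.5693 -0.3498  0.3044] [-0.0685  0.3718 -0.5219]
orange [array([288.5, 169. ]), array([ 4., 45.]), np.float64(90.0)]
orange [array([289., 145.]), array([ 2., 42.]), np.float64(90.0)]
orange [array([289. , 138.5]), array([ 5., 46.]), np.float64(90.0)]
orange [array([288.5, 116. ]), array([41.,  2.]), np.float64(-0.0)]
orange [array([288.5, 108.5]), array([ 5., 45.]), np.float64(90.0)]
1 expect comb top [[265.7, 105.5], [312.0, 105.5], [265.7, 108.9], [312.0, 109.0]] root [[266.2, 110.2], [311.2, 110.3]]
2 expect comb top [[265.7, 135.2], [312.3, 135.3], [265.7, 138.8], [312.3, 138.9]] root [[266.2, 139.3], [311.5, 139.3]]
3 expect comb top [[265.6, 165.8], [312.4, 165.9], [265.6, 169.3], [312.4, 169.4]] root [[266.1, 169.0], [311.7, 169.1]]
marker 12.7
timer 12.6
tape 50.2
microrack 41.5
pipette 9.8
```

```bash
python3 - <<'E'
from h import *
def m(im,lo,hi): return cv2.inRange(cv2.cvtColor(im,cv2.COLOR_BGR2HSV),lo,hi)
def big(mask,n=3): return [[np.round(v,1) for v in cv2.minAreaRect(k)] for k in sorted(cv2.findContours(mask,cv2.RETR_EXTERNAL,cv2.CHAIN_APPROX_NONE)[0],key=cv2.contourArea)[-n:]]
a=cv2.imread("pics/scene0.png"); b=cam("scene")["img"]
for n,i in(("before",a),("after",b)): print(n,"green",[x[:2] for x in big(m(i[300:375,60:165],(50,80,20),(85,255,255)),1)],"yellow",[x[:2] for x in big(m(i[195:225,285:320],(20,130,80),(32,255,255)),1)])
for f in("w3.npz","w18.npz"):
    c=dict(np.load(f)); k=[k for k in cv2.findContours(m(c["img"],(18,130,60),(32,255,255)),cv2.RETR_EXTERNAL,cv2.CHAIN_APPROX_NONE)[0] if cv2.contourArea(k)>300]
    print(f,[(onplane(c,[cv2.minEnclosingCircle(q)[0]],.019)[0][:2],cv2.contourArea(q)) for q in k])
E
```

```text
before green [[array([48.4, 44.7]), array([70. , 37.4])]] yellow [[array([12. , 13.9]), array([ 6.7, 14.8])]]
after green [[array([48.4, 45.3]), array([70.8, 37. ])]] yellow [[array([15.5, 17. ]), array([14., 15.])]]
w3.npz [(array([ 0.0078, -0.4261]), 1076.5), (array([ 0.1641, -0.3888]), 1026.0), (array([0.1633, 0.4904]), 1012.0), (array([0.6271, 0.1536]), 919.5), (array([ 0.8034, -0.1982]), 509.0)]
w18.npz [(array([ 0.7611, -0.2924]), 1498.5), (array([ 0.8263, -0.2004]), 1011.0), (array([ 0.2921, -0.2242]), 1070.0), (array([0.6251, 0.1542]), 2943.0)]
```

The tape, microrack and other bystanders have not moved, and the tubes and cassettes are in place. I hand in.

```bash
python3 -c "
from plant import manip
print(manip.close_job())"
```

```text
the job is handed in; nothing more can be done
None
```

I handed the job in at about 72 s: both tubes lie in their own mixer grooves, the knob was then turned clockwise to its stop, and all three cassettes stand comb-up and fully down in their own slots, though no verdict came back.

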